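# Feel out the dragging bearing and tag it

### The job

One of the four bearing heads drags when turned by hand; the other three run freely. Gently push each head round by its black finger peg, about a quarter turn, feeling for drag, and leave it turned; then slip the red tag ring fully home over the post of the head that drags and let go. Leave the blue ring and everything else on the bench alone.

Things in the scene. Friction and masses are not known exactly. Their poses are not given: they have to be found in the camera images.
- wheel_1: bearing head 1 of four alike: aluminium disc, 100 mm wide, 10 mm thick, turning on a fixed white stand about the vertical (disc top 44 mm above the bench), with a central steel post and a black finger peg. Origin: on the axis at the disc's underside; z up, x towards the peg. Turns either way without stops and stays where it is left
- peg_1 (a point): middle of this head's black finger peg: 12 mm wide, 30 mm tall above the disc, 40 mm from the axis. Pushed here round its circle, a sound bearing turns at well under 1 N, the dragging one at about 9 N (felt only while it is moving); over 25 N would bruise the bearing
- seat_1 (a point): where this head's steel post meets the disc, on the axis: centre of the ring's underside when fully home. Post 21 mm in diameter, 45 mm tall above the disc (top 5 mm tapered)
- wheel_2: bearing head 2 of four alike: aluminium disc, 100 mm wide, 10 mm thick, turning on a fixed white stand about the vertical (disc top 44 mm above the bench), with a central steel post and a black finger peg. Origin: on the axis at the disc's underside; z up, x towards the peg. Turns either way without stops and stays where it is left
- peg_2 (a point): middle of this head's black finger peg: 12 mm wide, 30 mm tall above the disc, 40 mm from the axis. Pushed here round its circle, a sound bearing turns at well under 1 N, the dragging one at about 9 N (felt only while it is moving); over 25 N would bruise the bearing
- seat_2 (a point): where this head's steel post meets the disc, on the axis: centre of the ring's underside when fully home. Post 21 mm in diameter, 45 mm tall above the disc (top 5 mm tapered)
- wheel_3: bearing head 3 of four alike: aluminium disc, 100 mm wide, 10 mm thick, turning on a fixed white stand about the vertical (disc top 44 mm above the bench), with a central steel post and a black finger peg. Origin: on the axis at the disc's underside; z up, x towards the peg. Turns either way without stops and stays where it is left
- peg_3 (a point): middle of this head's black finger peg: 12 mm wide, 30 mm tall above the disc, 40 mm from the axis. Pushed here round its circle, a sound bearing turns at well under 1 N, the dragging one at about 9 N (felt only while it is moving); over 25 N would bruise the bearing
- seat_3 (a point): where this head's steel post meets the disc, on the axis: centre of the ring's underside when fully home. Post 21 mm in diameter, 45 mm tall above the disc (top 5 mm tapered)
- wheel_4: bearing head 4 of four alike: aluminium disc, 100 mm wide, 10 mm thick, turning on a fixed white stand about the vertical (disc top 44 mm above the bench), with a central steel post and a black finger peg. Origin: on the axis at the disc's underside; z up, x towards the peg. Turns either way without stops and stays where it is left
- peg_4 (a point): middle of this head's black finger peg: 12 mm wide, 30 mm tall above the disc, 40 mm from the axis. Pushed here round its circle, a sound bearing turns at well under 1 N, the dragging one at about 9 N (felt only while it is moving); over 25 N would bruise the bearing
- seat_4 (a point): where this head's steel post meets the disc, on the axis: centre of the ring's underside when fully home. Post 21 mm in diameter, 45 mm tall above the disc (top 5 mm tapered)
- red_ring_c (a point): centre (half-way up) of the red tag ring: plastic, 40 mm outside diameter, 24 mm bore, 30 mm tall, 60 g, standing upright on the bench: the tag to be used
- blue_ring_c (a point): centre (half-way up) of the blue tag ring: plastic, 40 mm outside diameter, 24 mm bore, 30 mm tall, 60 g, standing upright on the bench, loose, not to be used
- amber_bottle: brown glass bottle, 48 mm in diameter, 100 mm tall, loose, at the back; origin under its base
- jar: white jar with red lid, 60 mm in diameter, 70 mm tall, loose, at the back; origin under its base
- beaker: small glass beaker, 56 mm wide, 75 mm tall, loose, at the back; origin under its base
- weight: brass 200 g check weight, 32 mm in diameter, 46 mm tall, loose, behind the heads; origin under its base
There are look-alikes about, which are no part of the job. Of the things like the part that bears red_ring_c, leave any that is white; of the rest the smaller one is meant.

How it is judged:
By the outcome, as a careful person would: the job done as asked, in the order asked, and still so for the second after the job is handed in, with the robot touching nothing.
It also fails if it takes over 72 s, if anything falls off the work surface, if the arm or the gripper's body presses on something with over 40 N, if the wrist force passes 120 N, or if a joint passes its speed limit or range.

### The arm

A 7-joint arm with a two-finger parallel gripper is mounted at the origin on the work surface. World frame = base frame: x ahead of the robot, y to its left, z up, the work surface at z = 0. Lengths are in m, angles in rad, forces in N, time in s.
With the tool pointing down it reaches from about 0.4 to 0.9 m from the base axis. Payload 5.6 kg.
Tool frame: the origin (TCP) lies on the centre line of the jaws, within the pads' length; the fingertips stand 22 mm ahead of it and the grasp point (between the pads) lies 3 mm ahead of it (bot.nose_length is the distance from the TCP to the fingertips, in m); z points along the fingers, y is the direction in which the jaws open and shut (so a half turn about z gives the same grasp; the last joint's range is limited). The gripper opens to 92 mm and grips with 3 to 60 N. Pads are 20 mm wide; open, the fingers measure 128 mm over their backs; the gripper's body (75 mm by 189 mm) begins 69 mm behind the grasp point.
Start: joints at [1.209, 0.468, -0.012, 1.603, 0.006, 1.071, -0.056], TCP at [0.204, -0.617, 0.237] pointing down, gripper open.
Joint ranges: [-2.53, 2.53], [-0.31, 2.02], [-1.57, 1.55], [0.28, 2.44], [-1.29, 4.43], [0.15, 1.84], [-2.92, 2.92]. Speed limits (rad/s): [2.57, 2.57, 3.14, 3.14, 3.14, 3.14, 3.14].

### API

Orientations are given as a rotation vector (axis times angle).
In Python, from workcell import status, eyes, bot gives the robot as it stands.
- The arm moves only by the shell command python3 -m inch 'ROWS' [FORCE]. ROWS is JSON, a list of rows, each an object of numbers: "dx", "dy", "dz": the shift along the tool's x, y, z in cm; "ax", "ay", "az": the turn, a rotation vector about the tool's x, y, z in degrees; "gripper": the finger opening in cm, from 0 to 9.19. In form: [{"dx": .., "dy": .., "dz": .., "ax": .., "ay": .., "az": .., "gripper": ..}, ...]. A call has 1 to 10 rows; each row is the pose to reach, as a shift and turn from the pose measured when the call began, along the tool's axes at that moment; what a row does not reach only later rows make up. A row lasts 1/12 s, in which the tool goes at most 41.7 mm and 7.16 degrees, less where a joint would pass 70% of its speed; a pose out of reach is approached as far as the arm can. A call with a gripper value outside its range is refused whole. The fingers move at their own pace and stop on an object; FORCE is the grip in N (left out, the last holds). Time passes only in rows, so rows that repeat a pose let the fingers close. It gives the time, the measured TCP pose, the force and the opening at its end, in the units of the state.
- status.observe(): the state, without advancing time (a new reading comes with each control period).
- eyes.read_camera(name): name is "scene" or "top" or "wrist"; returns a dict with "frame" (420x560x3 uint8, blue, green, red), "depth" (420x560 float32, m along the optical axis (not along the pixel's ray), 0 where there is no reading), "fx", "fy", "cx", "cy" (pixels), "k1" (the pictures are not rectified: a ray, as slopes to the right and down, at radius r is drawn at 1 + k1 r^2 times it, then the intrinsics apply), "R" (3x3) and "t" (3): a world point X has camera coordinates R X + t; the wrist camera has in their place "mount" (4x4, takes a point from camera to tool coordinates, whose origin is the TCP and whose axes are the flange's). Camera axes: x right, y down, z forward; pixel columns grow to the right and rows downward; lengths in m; the calibration is good to about 2 mm. A picture is of the moment at which its call begins: read the wrist's pose just before it.
- bot.finish_job(): hands the job in, once; it reports no verdict.
The state is a dict: "time": time; "joint_pos": joint angles; "dq": joint speeds; "joint_efforts": joint torques, N m; "position": TCP position; "ee_rot": TCP orientation; "contact_force": force on the tool from outside, world axes, zero at the start; "torque": the same for the moment, N m; "width": finger opening in m.
Only numpy, scipy, OpenCV 4.12 (cv2) and the standard library are available. Lean on these libraries where they do the work, as an engineer would, in place of code of your own. Each camera call takes 0.05 s, during which the arm holds its last target.

## Working session

There is one attempt and no reset: what is moved stays moved. The work goes in short steps, Python scripts to look and compute and a shell command to move; the robot and the scene stay as the last step left them, time stands still between calls to the robot, and variables do not carry over. Pictures are saved under pics/ and viewed, and the job is handed in when it is done.

```bash
ls; mkdir -p pics
python3 - <<'E'
from workcell import status, eyes, bot
import cv2,numpy as np
s=status.observe();print(s)
for n in ["scene","top","wrist"]:
    c=eyes.read_camera(n); cv2.imwrite(f"pics/{n}0.png",c["frame"]); np.savez(f"{n}0.npz",**c)
    print(n,{k:c[k] for k in c if k not in("frame","depth")}, (c["depth"]>0).mean())
E
```

```text
pics
{'time': 0.0, 'joint_pos': array([ 1.20897016,  0.46836149, -0.01164635,  1.60362582,  0.00601013,
        1.0714512 , -0.05630176]), 'dq': array([-4.28360314e-04, -7.09893953e-04,  1.44787329e-03, -7.23583326e-04,
       -9.66643199e-05, -8.80654885e-05, -5.32183774e-05]), 'joint_efforts': array([ 3.39153303e-04, -5.20565772e+01, -1.20739464e-02, -2.43747872e+01,
       -5.65016409e-02,  1.72640855e-02,  1.48974482e-04]), 'position': array([ 0.20352405, -0.61672022,  0.23564964]), 'ee_rot': array([-3.10002094e+00, -4.98378079e-01,  6.29497622e-04]), 'contact_force': array([-0.36387793,  0.05040024,  0.37561479]), 'torque': array([-0.04259646,  0.02509919, -0.03693224]), 'width': 0.09204159288114325}
scene {'fx': 438.28172533361993, 'fy': 438.28172533361993, 'cx': 284.2398379385721, 'cy': 207.06843824136334, 'k1': -0.0030174729491745664, 'R': array([[-0.26345006,  0.9646521 , -0.00635459],
       [ 0.70680894,  0.18854072, -0.68181634],
       [-0.65651746, -0.18411604, -0.7314958 ]]), 't': array([ 0.14650477, -0.37265344,  1.47660436])} 0.9959651360544217
top {'fx': 531.0028101
[... 177 characters left out ...]
      [-9.87275150e-01,  8.42141122e-03, -1.58798166e-01],
       [ 1.58799503e-01, -5.13919368e-04, -9.87310718e-01]]), 't': array([-0.00814556,  0.60518674,  1.19284873])} 0.996203231292517
wrist {'fx': 374.96023994654826, 'fy': 374.96023994654826, 'cx': 277.13315227951284, 'cy': 212.5174277959833, 'k1': -0.026838953346751775, 'mount': array([[-6.01994886e-05, -9.65496361e-01, -2.60416539e-01,
         7.49356138e-02],
       [ 9.99999819e-01, -2.13918925e-04,  5.61939986e-04,
         6.95956405e-04],
       [-5.98259037e-04, -2.60416458e-01,  9.65496199e-01,
        -1.47939805e-01],
       [ 0.00000000e+00,  0.00000000e+00,  0.00000000e+00,
         1.00000000e+00]])} 0.9959183673469387
```

View pics/top0.png

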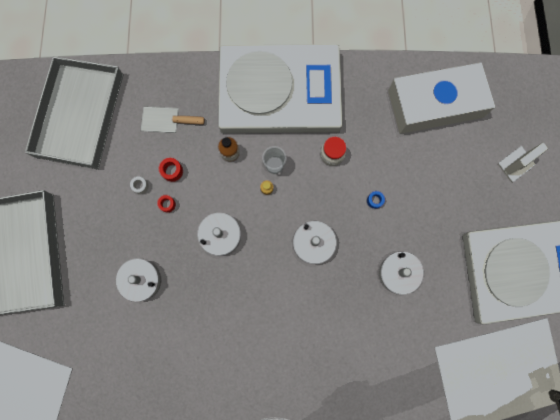

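View pics/scene0.png

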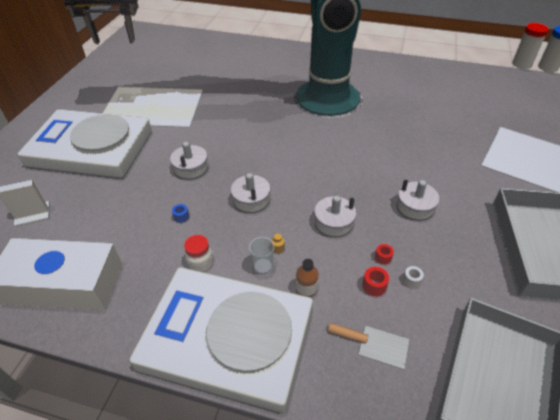

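View pics/wrist0.png

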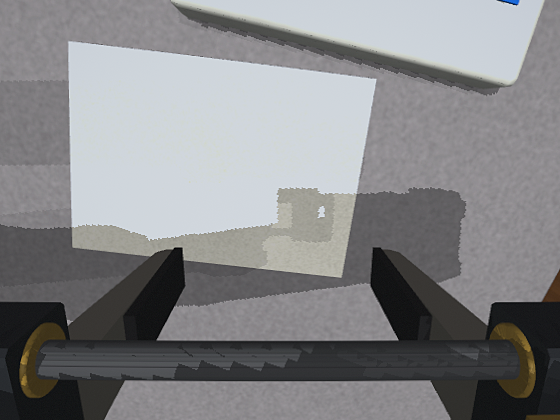

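The top view shows four heads at about (402,272), (315,242), (218,234) and (137,280). There are three ring candidates near the left: big red (171,169), small red (167,203) and white (138,185). The small red one fits the description. I'll measure these next.

```bash
cat > h.py <<'E'
import cv2,numpy as np
from scipy.spatial.transform import Rotation as Rot
def K(c): return np.array([[c["fx"],0,c["cx"]],[0,c["fy"],c["cy"]],[0,0,1.]])
def extr(c,s=None):
    """camera centre and camera->world R"""
    if "R" in c: return -c["R"].T@c["t"], c["R"].T
    Rt=Rot.from_rotvec(s["ee_rot"]).as_matrix(); M=c["mount"]
    return Rt@M[:3,3]+s["position"], Rt@M[:3,:3]
def plane(c,uv,z,s=None):
    n=cv2.undistortPoints(np.array(uv,float).reshape(-1,1,2),K(c),np.array([float(c["k1"]),0,0,0]))[:,0]
    o,R=extr(c,s); d=np.c_[n,np.ones(len(n))]@R.T
    return o+d*((z-o[2])/d[:,2])[:,None]
def proj(c,X,s=None):
    o,R=extr(c,s); X=np.atleast_2d(X).astype(float)
    r=R.T; t=-r@o
    return cv2.projectPoints(X,cv2.Rodrigues(r)[0],t,K(c),np.array([float(c["k1"]),0,0,0]))[0][:,0]
def blobs(m,amin=10):
    n,l,st,ce=cv2.connectedComponentsWithStats(m.astype(np.uint8))
    return [(i,st[i],ce[i],l==i) for i in range(1,n) if st[i,4]>=amin]
E
python3 - <<'E'
import numpy as np,cv2
from h import *
for n in ["top","scene"]:
    c=dict(np.load(n+"0.npz")); f=c["frame"]; hsv=cv2.cvtColor(f,cv2.COLOR_BGR2HSV)
    H,S,V=cv2.split(hsv)
    print(n)
    for nm,m in [("red",((H<8)|(H>172))&(S>140)&(V>70)),("blue",(H>105)&(H<130)&(S>120)),("yel",(H>15)&(H<30)&(S>140)),("black",(V<45))]:
        for i,st,ce,l in blobs(m,12):
            if st[4]>700: continue
            z={"red":.03,"blue":.03,"yel":.046,"black":.074}[nm]
            print(nm,st,ce.round(1),plane(c,ce,z)[0].round(4))
E
python3 - <<'E'
import cv2
f=cv2.imread("pics/top0.png")
a=cv2.resize(f[150:310,100:260],None,fx=4.5,fy=4.5,interpolation=cv2.INTER_NEAREST)[:600]
cv2.imwrite("pics/c1.png",cv2.resize(f[150:310,100:300],None,fx=3.7,fy=3.7,interpolation=cv2.INTER_CUBIC))
E
```

```text
top
red [324 137  22  22 379] [334.5 147.4] [ 0.7554 -0.1517  0.03  ]
red [159 158  22  23 273] [169.6 168.5] [0.7069 0.2477 0.03  ]
red [158 195  16  17 158] [165.6 203.1] [0.6219 0.2552 0.03  ]
blue [307  65  25  38 485] [320.1  83.8] [ 0.9199 -0.121   0.03  ]
blue [434  81  23  22 406] [445.   91.8] [ 0.9005 -0.4366  0.03  ]
blue [367 191  18  17 179] [375.5 199.3] [ 0.6268 -0.2469  0.03  ]
blue [556 246   4  22  49] [558.1 253.7] [ 0.4885 -0.6998  0.03  ]
yel [261 181  12  13 110] [266.6 187.5] [0.6543 0.0129 0.046 ]
black [535   0  16  54 455] [542.1  26.8] [ 1.0701 -0.7014  0.074 ]
black [222 138   9   9  65] [226.2 142.2] [0.7578 0.1065 0.074 ]
black [399 254   5   3  14] [400.9 254.9] [ 0.4901 -0.2924  0.074 ]
black [149 283   5   3  12] [151.4 283.9] [0.4291 0.2745 0.074 ]
black [550 390  10  20  80] [555. 397.] [ 0.1523 -0.651   0.074 ]
scene
red [526  23  24  14 255] [537.1  29.3] [-0.6349  0.7168  0.03  ]
red [185 235  23  21 380] [196.  244.7] [ 0.723  -0.1651  0.03  ]
red [376 244  18  20 262] [384.2 253. ] [0.6347 0.256  0.03  ]
red [364 267  25  28 527] [375.8 280.1] [0.7125 0.2468 0.03  ]
blue [553  25   7  14  76] [556.5  31.6] [-0.6326  0.7881  0.03  ]
blue [ 37 120  34  22 193] [ 51.9 131.4] [ 0.4369 -0.7508  0.03  ]
blue [172 204  16  18 221] [180.  212.2] [ 0.6389 -0.2436  0.03  ]
blue [ 35 251  29  23 489] [ 48.9 262. ] [ 0.8539 -0.4643  0.03  ]
blue [155 291  47  50 697] [176.3 315.9] [ 0.9028 -0.1316  0.03  ]
yel [75  4 12  3 23] [80.3  5.3] [-0.3491 -1.1577  0.046 ]
yel [274 234  10  13  94] [278.3 240.5] [0.6742 0.0186 0.046 ]
black [ 64   0  72  16 505] [96.7  5. ] [-0.3105 -1.0438  0.074 ]
black [90 21  8 21 57] [93.6 29.4] [-0.1086 -0.9329  0.074 ]
black [307  79  29  15 173] [317.1  86.7] [ 0.0682 -0.0254  0.074 ]
```

View pics/c1.png

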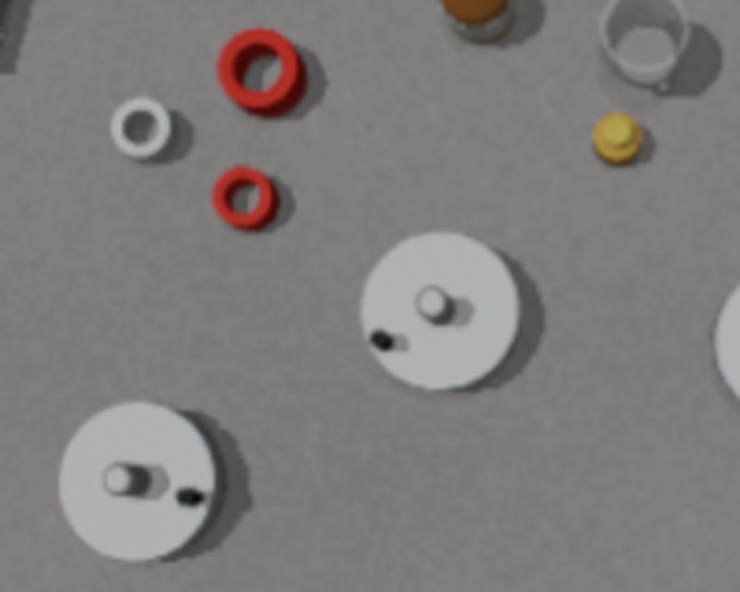

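Crop: big red ring (260,70), white ring (140,128) and small red ring (245,198). White is excluded and the small red is the target. Next I'll fit the discs and pegs.

```bash
cat > heads.py <<'E'
import numpy as np,cv2
from h import *
def heads(c,ap,s=None,vthr=150):
    f=c["frame"]; H,S,V=cv2.split(cv2.cvtColor(f,cv2.COLOR_BGR2HSV)); out=[]
    for p in ap:
        m=np.zeros(V.shape,np.uint8)
        th=np.linspace(0,2*np.pi,60)
        ring=lambda r,z:np.c_[p[0]+r*np.cos(th),p[1]+r*np.sin(th),0*th+z]
        cv2.fillPoly(m,[proj(c,ring(.063,.044),s).astype(np.int32)],1)
        b=((V>vthr)&(S<50)&(m>0)).astype(np.uint8)
        cs,_=cv2.findContours(b,cv2.RETR_EXTERNAL,cv2.CHAIN_APPROX_NONE)
        k=max(cs,key=cv2.contourArea)[:,0]
        X=plane(c,k,.044,s)[:,:2]
        # circle fit algebraic, robust
        w=np.ones(len(X),bool)
        for _ in range(6):
            A=np.c_[2*X[w],np.ones(w.sum())]; q=np.linalg.lstsq(A,(X[w]**2).sum(1),rcond=None)[0]
            r=np.sqrt(q[2]+q[0]**2+q[1]**2); e=np.hypot(*(X-q[:2]).T)-r; w=abs(e)<.0025
        m2=np.zeros(V.shape,np.uint8); cv2.fillPoly(m2,[proj(c,np.r_[ring(.047,.044),ring(.047,.074)],s).astype(np.int32)[:60]],1)
        cv2.fillPoly(m2,[proj(c,ring(.047,.074),s).astype(np.int32)],1)
        bl=blobs((V<70)&(m2>0),4); pe=None
        if bl:
            i,st,ce,l=max(bl,key=lambda t:t[1][4])
            pe=plane(c,ce,.060,s)[0,:2]
        out.append((q[:2],r,w.mean(),pe,None if pe is None else (np.hypot(*(pe-q[:2])),np.degrees(np.arctan2(*(pe-q[:2])[::-1]))),ce if bl else None))
    return out
E
python3 - <<'E'
import numpy as np
from heads import *
c=dict(np.load("top0.npz"))
ap=plane(c,[(137,280),(218,234),(315,242),(402,272)],.044)[:,:2]
for n in ["top","scene"]:
    c=dict(np.load(n+"0.npz"))
    print(n)
    for o in heads(c,ap): print([np.round(x,4) if x is not None else None for x in o])
E
```

```text
top
[array([0.4397, 0.3182]), np.float64(0.0483), np.float64(0.8571), array([0.4388, 0.3112]), array([ 7.10000e-03, -9.74245e+01]), array([137.25, 279.75])]
[array([0.547 , 0.1265]), np.float64(0.0482), np.float64(0.8456), array([0.5262, 0.1598]), array([3.920000e-02, 1.220552e+02]), array([202.9412, 241.5882])]
[array([ 0.5255, -0.0973]), np.float64(0.0482), np.float64(0.8797), array([ 0.5592, -0.0777]), array([ 0.039 , 30.1768]), array([306. , 226.5])]
[array([ 0.4516, -0.3011]), np.float64(0.0481), np.float64(0.8872), array([ 0.4914, -0.2965]), array([0.0401, 6.5368]), array([401.2273, 254.7727])]
scene
[array([0.4461, 0.3201]), np.float64(0.0439), np.float64(0.2955), array([0.4317, 0.2778]), array([ 4.470000e-02, -1.088537e+02]), array([404.1034, 184.6897])]
[array([0.5476, 0.1252]), np.float64(0.0489), np.float64(0.8468), array([0.5279, 0.1597]), array([3.970000e-02, 1.197834e+02]), array([351.0345, 202.7931])]
[array([ 0.5344, -0.1089]), np.float64(0.0365), np.float64(0.2568), array([ 0.5617, -0.0781]), array([4.12000e-02, 4.83757e+01]), array([252.875, 194.375])]
[array([ 0.4479, -0.2864]), np.float64(0.0377), np.float64(0.1739), array([ 0.4919, -0.2972]), array([  0.0453, -13.8189]), array([182.5714, 161.1905])]
```

```bash
cat > plan.py <<'E'
import sys,numpy as np
from workcell import status
from scipy.spatial.transform import Rotation as Rot
s=status.observe(); p=s["position"]; R=Rot.from_rotvec(s["ee_rot"]).as_matrix()
psi=np.degrees(np.arctan2(R[1,0],R[0,0]))
def row(pos,ps):
    a=np.radians(ps); Rt=np.array([[np.cos(a),np.sin(a),0],[np.sin(a),-np.cos(a),0],[0,0,-1]])
    d=R.T@(pos-p)*100; r=np.degrees(Rot.from_matrix(R.T@Rt).as_rotvec())
    return "dx %.2f dy %.2f dz %.2f ax %.1f ay %.1f az %.1f"%(*d,*r)
print("now",s["time"].__round__(2),p.round(4),"psi %.1f"%psi,"F",s["contact_force"].round(2),"w %.4f"%s["width"],"j7 %.2f"%s["joint_pos"][6])
a=sys.argv[1:]
if a and a[0]=="go":
    x,y,z,ps=map(float,a[1:]); print(row(np.array([x,y,z]),ps))
if a and a[0]=="arc":   # cx cy dphi n
    cx,cy,dp=map(float,a[1:4]); n=int(a[4]); ang0=np.arctan2(p[1]-cy,p[0]-cx)
    z=float(a[5]) if len(a)>5 else p[2]
    for k in range(1,n+1):
        f=dp*k/n; t=ang0+np.radians(f); print(row(np.array([cx+.04*np.cos(t),cy+.04*np.sin(t),z]),psi+f))
E
python3 plan.py go 0.491 -0.2965 0.14 6.5
```

```text
now 0.15 [ 0.2035 -0.6169  0.2359] psi 18.3 F [-0.58 -1.2   0.07] w 0.0917 j7 -0.06
dx 37.34 dy -21.40 dz 9.61 ax -0.1 ay 0.0 az 11.8
```

```bash
python3 -m inch '[{"dx":37.3,"dy":-21.4,"dz":9.6,"az":11.8,"gripper":3.2},{"dx":37.3,"dy":-21.4,"dz":9.6,"az":11.8,"gripper":3.2},{"dx":37.3,"dy":-21.4,"dz":9.6,"az":11.8,"gripper":3.2},{"dx":37.3,"dy":-21.4,"dz":9.6,"az":11.8,"gripper":3.2},{"dx":37.3,"dy":-21.4,"dz":9.6,"az":11.8,"gripper":3.2},{"dx":37.3,"dy":-21.4,"dz":9.6,"az":11.8,"gripper":3.2},{"dx":37.3,"dy":-21.4,"dz":9.6,"az":11.8,"gripper":3.2},{"dx":37.3,"dy":-21.4,"dz":9.6,"az":11.8,"gripper":3.2},{"dx":37.3,"dy":-21.4,"dz":9.6,"az":11.8,"gripper":3.2},{"dx":37.3,"dy":-21.4,"dz":9.6,"az":11.8,"gripper":3.2}]' 20; python3 plan.py go 0.491 -0.2965 0.14 6.5
```

```text
now 0.15 [ 0.2035 -0.6169  0.2359] psi 18.3 F [-0.58 -1.2   0.07] w 0.0917 j7 -0.06
dx 37.34 dy -21.40 dz 9.61 ax -0.1 ay 0.0 az 11.8validation failed for argument at $[0]...
```

```bash
python3 -m inch '[{"dx":37.3,"dy":-21.4,"dz":9.6,"ax":0,"ay":0,"az":11.8,"gripper":3.2},{"dx":37.3,"dy":-21.4,"dz":9.6,"ax":0,"ay":0,"az":11.8,"gripper":3.2},{"dx":37.3,"dy":-21.4,"dz":9.6,"ax":0,"ay":0,"az":11.8,"gripper":3.2},{"dx":37.3,"dy":-21.4,"dz":9.6,"ax":0,"ay":0,"az":11.8,"gripper":3.2},{"dx":37.3,"dy":-21.4,"dz":9.6,"ax":0,"ay":0,"az":11.8,"gripper":3.2},{"dx":37.3,"dy":-21.4,"dz":9.6,"ax":0,"ay":0,"az":11.8,"gripper":3.2},{"dx":37.3,"dy":-21.4,"dz":9.6,"ax":0,"ay":0,"az":11.8,"gripper":3.2},{"dx":37.3,"dy":-21.4,"dz":9.6,"ax":0,"ay":0,"az":11.8,"gripper":3.2},{"dx":37.3,"dy":-21.4,"dz":9.6,"ax":0,"ay":0,"az":11.8,"gripper":3.2},{"dx":37.3,"dy":-21.4,"dz":9.6,"ax":0,"ay":0,"az":11.8,"gripper":3.2}]' 20; python3 plan.py go 0.491 -0.2965 0.14 6.5
```

```text
time: 0.98
position: [0.4757, -0.3127, 0.1449]
ee_rot: [-3.135, -0.177, 0.001]
contact_force: [0.2, -0.7, -0.1]
width: 0.0325
now 0.98 [ 0.4757 -0.3127  0.1449] psi 6.4 F [ 0.16 -0.75 -0.08] w 0.0325 j7 -0.98
dx 1.71 dy -1.43 dz 0.49 ax -0.1 ay 0.0 az -0.1
```

```bash
python3 -m inch '[{"dx":1.7,"dy":-1.4,"dz":0.5,"ax":0,"ay":0,"az":0,"gripper":3.2},{"dx":1.7,"dy":-1.4,"dz":0.5,"ax":0,"ay":0,"az":0,"gripper":3.2},{"dx":1.7,"dy":-1.4,"dz":0.5,"ax":0,"ay":0,"az":0,"gripper":3.2}]'
cat > wl.py <<'E'
import sys,cv2,numpy as np
from workcell import status,eyes
from h import *
s=status.observe(); c=eyes.read_camera("wrist"); f=c["frame"].copy()
np.savez("w.npz",**c); np.save("ws.npy",np.r_[s["position"],s["ee_rot"]])
cv2.imwrite("pics/%s.png"%sys.argv[1],f)
E
python3 wl.py w1; python3 plan.py go 0.491 -0.2965 0.076 6.5
```

```text
time: 1.23
position: [0.4917, -0.2951, 0.1393]
ee_rot: [-3.134, -0.182, 0.002]
contact_force: [-1.1, -1.0, 0.2]
width: 0.032
now 1.28 [ 0.4907 -0.297   0.1397] psi 6.5 F [ 0.05 -0.1  -0.34] w 0.0322 j7 -1.02
dx 0.04 dy -0.03 dz 6.37 ax -0.1 ay 0.1 az -0.0
```

View pics/w1.png

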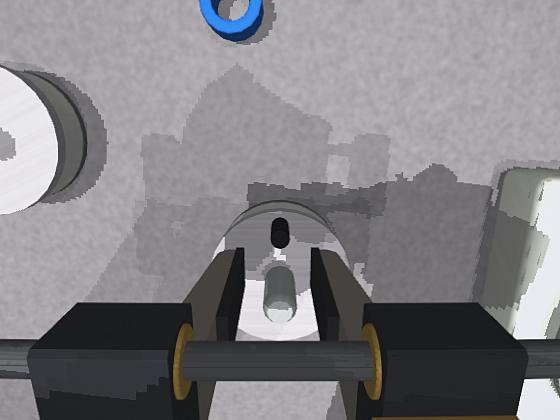

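Wrist view: the peg is at (280,232) and the post is leaning down to its top at (280,312), both centred between the fingers at columns 240–315.

Run:
```python
import numpy as np
from h import *
c=dict(np.load("w.npz")); v=np.load("ws.npy"); s=dict(position=v[:3],ee_rot=v[3:])
print(plane(c,[(280,241)],.074,s),plane(c,[(280,312)],.089,s))
print(proj(c,[[.4914,-.2965,.074],[.4914,-.2965,.044],[.4516,-.3011,.089]],s))
```

```text
[[ 0.49164892 -0.29715044  0.074     ]] [[ 0.45279571 -0.3016861   0.089     ]]
[[278.87748507 241.26920274]
 [278.76854477 226.43568619]
 [278.77845718 313.68634363]]
```

Wrist and top views agree to about 1 mm. I'll descend around the peg.

```bash
python3 -m inch '[{"dx":0,"dy":0,"dz":3.3,"ax":0,"ay":0,"az":0,"gripper":3.2},{"dx":0,"dy":0,"dz":6.6,"ax":0,"ay":0,"az":0,"gripper":3.2},{"dx":0,"dy":0,"dz":6.6,"ax":0,"ay":0,"az":0,"gripper":3.2},{"dx":0,"dy":0,"dz":6.6,"ax":0,"ay":0,"az":0,"gripper":3.2}]'; python3 plan.py arc .452 -.3012 50 10 .074
```

```text
time: 1.62
position: [0.4884, -0.298, 0.0728]
ee_rot: [-3.134, -0.173, 0.008]
contact_force: [-0.2, 0.4, -0.0]
width: 0.0323
now 1.62 [ 0.4884 -0.298   0.0728] psi 6.3 F [-0.22  0.38 -0.01] w 0.0323 j7 -1.03
dx 0.34 dy -0.34 dz -0.12 ax -0.2 ay 0.3 az -5.0
dx 0.30 dy -0.69 dz -0.12 ax -0.2 ay 0.3 az -10.0
dx 0.23 dy -1.03 dz -0.12 ax -0.2 ay 0.3 az -15.0
dx 0.13 dy -1.37 dz -0.12 ax -0.2 ay 0.3 az -20.0
dx 0.01 dy -1.69 dz -0.12 ax -0.2 ay 0.2 az -25.0
dx -0.15 dy -2.00 dz -0.11 ax -0.2 ay 0.2 az -30.0
dx -0.33 dy -2.30 dz -0.11 ax -0.2 ay 0.2 az -35.0
dx -0.53 dy -2.58 dz -0.11 ax -0.3 ay 0.2 az -40.0
dx -0.76 dy -2.85 dz -0.11 ax -0.3 ay 0.2 az -45.0
dx -1.02 dy -3.09 dz -0.11 ax -0.3 ay 0.2 az -50.0
```

```bash
python3 -m inch '[{"dx":0.34,"dy":-0.34,"dz":-0.1,"ax":0,"ay":0,"az":-5,"gripper":3.2},{"dx":0.3,"dy":-0.69,"dz":-0.1,"ax":0,"ay":0,"az":-10,"gripper":3.2},{"dx":0.23,"dy":-1.03,"dz":-0.1,"ax":0,"ay":0,"az":-15,"gripper":3.2},{"dx":0.13,"dy":-1.37,"dz":-0.1,"ax":0,"ay":0,"az":-20,"gripper":3.2},{"dx":0,"dy":-1.69,"dz":-0.1,"ax":0,"ay":0,"az":-25,"gripper":3.2},{"dx":-0.15,"dy":-2.0,"dz":-0.1,"ax":0,"ay":0,"az":-30,"gripper":3.2},{"dx":-0.33,"dy":-2.3,"dz":-0.1,"ax":0,"ay":0,"az":-35,"gripper":3.2},{"dx":-0.53,"dy":-2.58,"dz":-0.1,"ax":0,"ay":0,"az":-40,"gripper":3.2},{"dx":-0.76,"dy":-2.85,"dz":-0.1,"ax":0,"ay":0,"az":-45,"gripper":3.2},{"dx":-1.02,"dy":-3.09,"dz":-0.1,"ax":0,"ay":0,"az":-50,"gripper":3.2}]'; python3 plan.py arc .452 -.3012 52 10 .074; python3 wl.py w2
```

```text
time: 2.45
position: [0.4761, -0.2703, 0.0768]
ee_rot: [2.767, 1.486, -0.002]
contact_force: [1.3, -0.4, -0.1]
width: 0.0322
now 2.45 [ 0.4761 -0.2703  0.0768] psi 56.5 F [ 1.29 -0.38 -0.06] w 0.0322 j7 -0.35
dx 0.09 dy -0.36 dz 0.28 ax -0.0 ay 0.1 az -5.2
dx 0.07 dy -0.72 dz 0.28 ax -0.0 ay 0.1 az -10.4
dx 0.02 dy -1.08 dz 0.28 ax -0.0 ay 0.1 az -15.6
dx -0.07 dy -1.43 dz 0.28 ax -0.0 ay 0.1 az -20.8
dx -0.19 dy -1.77 dz 0.28 ax -0.0 ay 0.1 az -26.0
dx -0.34 dy -2.10 dz 0.28 ax -0.0 ay 0.1 az -31.2
dx -0.51 dy -2.42 dz 0.28 ax -0.0 ay 0.1 az -36.4
dx -0.72 dy -2.72 dz 0.28 ax -0.1 ay 0.1 az -41.6
dx -0.95 dy -3.00 dz 0.28 ax -0.1 ay 0.1 az -46.8
dx -1.21 dy -3.26 dz 0.28 ax -0.1 ay 0.1 az -52.0
```

View pics/w2.png

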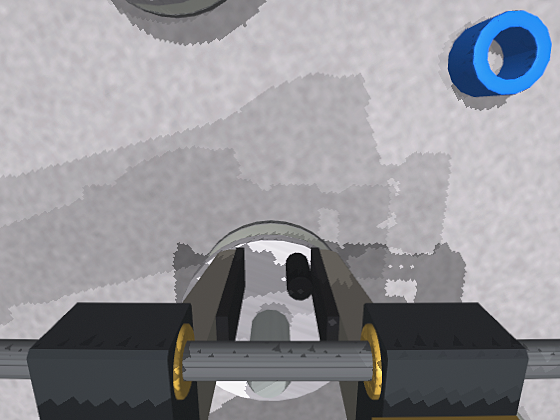

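The peg at (298,276) is riding on the right pad at about 1 N, so this head looks free. I'll continue.

```bash
python3 -m inch '[{"dx":0.09,"dy":-0.36,"dz":0.2,"ax":0,"ay":0,"az":-5.2,"gripper":3.2},{"dx":0.07,"dy":-0.72,"dz":0.2,"ax":0,"ay":0,"az":-10.4,"gripper":3.2},{"dx":0.02,"dy":-1.08,"dz":0.2,"ax":0,"ay":0,"az":-15.6,"gripper":3.2},{"dx":-0.07,"dy":-1.43,"dz":0.2,"ax":0,"ay":0,"az":-20.8,"gripper":3.2},{"dx":-0.19,"dy":-1.77,"dz":0.2,"ax":0,"ay":0,"az":-26,"gripper":3.2},{"dx":-0.34,"dy":-2.1,"dz":0.2,"ax":0,"ay":0,"az":-31.2,"gripper":3.2},{"dx":-0.51,"dy":-2.42,"dz":0.2,"ax":0,"ay":0,"az":-36.4,"gripper":3.2},{"dx":-0.72,"dy":-2.72,"dz":0.2,"ax":0,"ay":0,"az":-41.6,"gripper":3.2},{"dx":-0.95,"dy":-3.0,"dz":0.2,"ax":0,"ay":0,"az":-46.8,"gripper":3.2},{"dx":-1.21,"dy":-3.26,"dz":0.2,"ax":0,"ay":0,"az":-52,"gripper":3.2}]'; python3 wl.py w3; python3 plan.py arc .452 -.3012 -8 1
```

```text
time: 3.33
position: [0.442, -0.2637, 0.0767]
ee_rot: [1.829, 2.552, -0.005]
contact_force: [-0.0, 0.2, -0.3]
width: 0.0318
now 3.38 [ 0.441  -0.2641  0.0764] psi 108.9 F [-0.14  0.03  0.08] w 0.0322 j7 0.42
dx 0.06 dy 0.56 dz -0.00 ax -0.1 ay 0.2 az 8.0
```

View pics/w3.png

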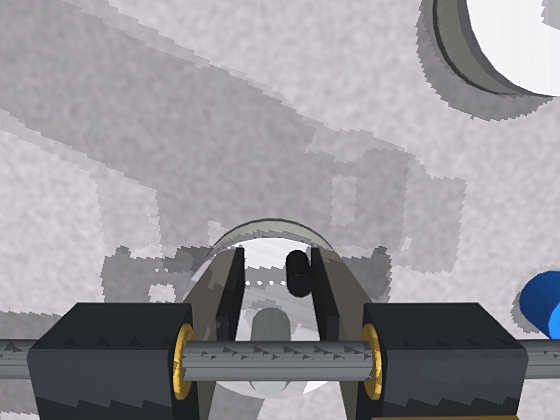

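Head D was free throughout (≤1.4 N) and its peg has gone from 6.5° to about 95°. I'll back off, lift and move to head C.

```bash
python3 plan.py go 0.5600 -0.078 0.14 29.3
```

```text
now 3.38 [ 0.441  -0.2641  0.0764] psi 108.9 F [-0.14  0.03  0.08] w 0.0322 j7 0.42
dx 13.72 dy 17.28 dz -6.44 ax -0.0 ay 0.2 az 79.6
```

```bash
python3 -m inch '[{"dx":0,"dy":0.5,"dz":-1,"ax":0,"ay":0,"az":5,"gripper":3.2},{"dx":0,"dy":0.5,"dz":-4,"ax":0,"ay":0,"az":5,"gripper":3.2},{"dx":0.5,"dy":0.8,"dz":-6.4,"ax":0,"ay":0,"az":10,"gripper":3.2},{"dx":13.7,"dy":17.3,"dz":-6.4,"ax":0,"ay":0,"az":79.6,"gripper":3.2},{"dx":13.7,"dy":17.3,"dz":-6.4,"ax":0,"ay":0,"az":79.6,"gripper":3.2},{"dx":13.7,"dy":17.3,"dz":-6.4,"ax":0,"ay":0,"az":79.6,"gripper":3.2},{"dx":13.7,"dy":17.3,"dz":-6.4,"ax":0,"ay":0,"az":79.6,"gripper":3.2},{"dx":13.7,"dy":17.3,"dz":-6.4,"ax":0,"ay":0,"az":79.6,"gripper":3.2},{"dx":13.7,"dy":17.3,"dz":-6.4,"ax":0,"ay":0,"az":79.6,"gripper":3.2},{"dx":13.7,"dy":17.3,"dz":-6.4,"ax":0,"ay":0,"az":79.6,"gripper":3.2}]';  python3 plan.py go 0.5600 -0.078 0.14 29.3
```

```text
time: 4.22
position: [0.563, -0.0739, 0.1416]
ee_rot: [2.847, 1.32, 0.002]
contact_force: [0.0, 0.0, -0.1]
width: 0.0322
now 4.22 [ 0.563  -0.0739  0.1416] psi 49.7 F [ 0.01  0.04 -0.14] w 0.0322 j7 -0.84
dx -0.51 dy 0.04 dz 0.16 ax 0.2 ay -0.0 az 20.4
```

```bash
python3 -m inch '[{"dx":-0.5,"dy":0,"dz":0.2,"ax":0,"ay":0,"az":20.4,"gripper":3.2},{"dx":-0.5,"dy":0,"dz":0.2,"ax":0,"ay":0,"az":20.4,"gripper":3.2},{"dx":-0.5,"dy":0,"dz":0.2,"ax":0,"ay":0,"az":20.4,"gripper":3.2},{"dx":-0.5,"dy":0,"dz":0.2,"ax":0,"ay":0,"az":20.4,"gripper":3.2}]'; python3 wl.py w4;  python3 plan.py go 0.5600 -0.078 0.14 29.3
python3 - <<'E'
import numpy as np
from h import *
c=dict(np.load("w.npz")); v=np.load("ws.npy"); s=dict(position=v[:3],ee_rot=v[3:])
print(proj(c,[[.56,-.078,.074],[.56,-.078,.044],[.5255,-.0973,.089]],s))
E
```

```text
time: 4.55
position: [0.5606, -0.0785, 0.1414]
ee_rot: [3.037, 0.784, 0.006]
contact_force: [-0.4, -0.8, -0.3]
width: 0.0322
now 4.6 [ 0.5605 -0.0783  0.1412] psi 29.3 F [-0.54  0.51 -0.08] w 0.0322 j7 -1.14
dx -0.03 dy -0.05 dz 0.12 ax 0.3 ay -0.1 az -0.0
[[273.55508019 239.76696663]
 [273.67966554 225.38069175]
 [273.95660835 310.76281779]]
```

View pics/w4.png

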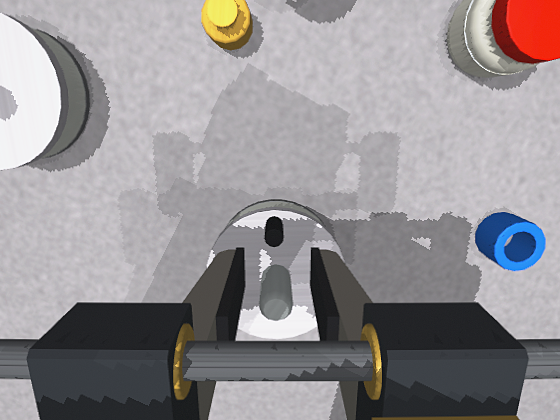

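The peg at (274,231) matches the prediction and is centred between the pads. I'll descend.

```bash
python3 -m inch '[{"dx":0,"dy":0,"dz":3.3,"ax":0,"ay":0,"az":0,"gripper":3.2},{"dx":0,"dy":0,"dz":6.6,"ax":0,"ay":0,"az":0,"gripper":3.2},{"dx":0,"dy":0,"dz":6.6,"ax":0,"ay":0,"az":0,"gripper":3.2},{"dx":0,"dy":0,"dz":6.6,"ax":0,"ay":0,"az":0,"gripper":3.2}]'; python3 plan.py arc .5255 -.0973 50 10 .075
```

```text
time: 4.93
position: [0.5599, -0.0787, 0.0747]
ee_rot: [3.036, 0.794, 0.002]
contact_force: [0.4, -0.2, 0.1]
width: 0.0317
now 4.93 [ 0.5599 -0.0787  0.0747] psi 29.3 F [ 0.38 -0.23  0.13] w 0.0317 j7 -1.18
dx 0.08 dy -0.35 dz -0.03 ax 0.2 ay 0.0 az -5.0
dx 0.04 dy -0.69 dz -0.03 ax 0.2 ay 0.0 az -10.0
dx -0.03 dy -1.04 dz -0.03 ax 0.2 ay 0.0 az -15.0
dx -0.13 dy -1.37 dz -0.03 ax 0.2 ay 0.0 az -20.0
dx -0.26 dy -1.69 dz -0.03 ax 0.2 ay 0.0 az -25.0
dx -0.41 dy -2.01 dz -0.04 ax 0.2 ay 0.0 az -30.0
dx -0.60 dy -2.30 dz -0.04 ax 0.2 ay 0.1 az -35.0
dx -0.81 dy -2.58 dz -0.04 ax 0.2 ay 0.1 az -40.0
dx -1.04 dy -2.85 dz -0.04 ax 0.2 ay 0.1 az -45.0
dx -1.29 dy -3.09 dz -0.04 ax 0.2 ay 0.1 az -50.0
```

```bash
python3 -m inch '[{"dx":0.08,"dy":-0.35,"dz":0,"ax":0,"ay":0,"az":-5,"gripper":3.2},{"dx":0.04,"dy":-0.69,"dz":0,"ax":0,"ay":0,"az":-10,"gripper":3.2},{"dx":-0.03,"dy":-1.04,"dz":0,"ax":0,"ay":0,"az":-15,"gripper":3.2},{"dx":-0.13,"dy":-1.37,"dz":0,"ax":0,"ay":0,"az":-20,"gripper":3.2},{"dx":-0.26,"dy":-1.69,"dz":0,"ax":0,"ay":0,"az":-25,"gripper":3.2},{"dx":-0.41,"dy":-2.01,"dz":0,"ax":0,"ay":0,"az":-30,"gripper":3.2},{"dx":-0.6,"dy":-2.3,"dz":0,"ax":0,"ay":0,"az":-35,"gripper":3.2},{"dx":-0.81,"dy":-2.58,"dz":0,"ax":0,"ay":0,"az":-40,"gripper":3.2},{"dx":-1.04,"dy":-2.85,"dz":0,"ax":0,"ay":0,"az":-45,"gripper":3.2},{"dx":-1.29,"dy":-3.09,"dz":0,"ax":0,"ay":0,"az":-50,"gripper":3.2}]'; python3 plan.py arc .5255 -.0973 52 10 .075
```

```text
time: 5.77
position: [0.5355, -0.0584, 0.0775]
ee_rot: [2.408, 2.006, 0.004]
contact_force: [1.2, 0.2, -0.4]
width: 0.0324
now 5.77 [ 0.5355 -0.0584  0.0775] psi 79.6 F [ 1.16  0.16 -0.43] w 0.0324 j7 -0.49
dx -0.00 dy -0.37 dz 0.25 ax 0.4 ay 0.2 az -5.2
dx -0.03 dy -0.73 dz 0.25 ax 0.4 ay 0.2 az -10.4
dx -0.08 dy -1.09 dz 0.25 ax 0.4 ay 0.2 az -15.6
dx -0.17 dy -1.44 dz 0.24 ax 0.4 ay 0.2 az -20.8
dx -0.29 dy -1.78 dz 0.24 ax 0.4 ay 0.3 az -26.0
dx -0.44 dy -2.11 dz 0.24 ax 0.4 ay 0.3 az -31.2
dx -0.62 dy -2.43 dz 0.24 ax 0.4 ay 0.3 az -36.4
dx -0.83 dy -2.72 dz 0.24 ax 0.3 ay 0.3 az -41.6
dx -1.06 dy -3.00 dz 0.23 ax 0.3 ay 0.3 az -46.8
dx -1.32 dy -3.26 dz 0.23 ax 0.3 ay 0.3 az -52.0
```

```bash
python3 -m inch '[{"dx":0,"dy":-0.37,"dz":0.2,"ax":0,"ay":0,"az":-5.2,"gripper":3.2},{"dx":-0.03,"dy":-0.73,"dz":0.2,"ax":0,"ay":0,"az":-10.4,"gripper":3.2},{"dx":-0.08,"dy":-1.09,"dz":0.2,"ax":0,"ay":0,"az":-15.6,"gripper":3.2},{"dx":-0.17,"dy":-1.44,"dz":0.2,"ax":0,"ay":0,"az":-20.8,"gripper":3.2},{"dx":-0.29,"dy":-1.78,"dz":0.2,"ax":0,"ay":0,"az":-26,"gripper":3.2},{"dx":-0.44,"dy":-2.11,"dz":0.2,"ax":0,"ay":0,"az":-31.2,"gripper":3.2},{"dx":-0.62,"dy":-2.43,"dz":0.2,"ax":0,"ay":0,"az":-36.4,"gripper":3.2},{"dx":-0.83,"dy":-2.72,"dz":0.2,"ax":0,"ay":0,"az":-41.6,"gripper":3.2},{"dx":-1.06,"dy":-3.0,"dz":0.2,"ax":0,"ay":0,"az":-46.8,"gripper":3.2},{"dx":-1.32,"dy":-3.26,"dz":0.2,"ax":0,"ay":0,"az":-52,"gripper":3.2}]'; python3 wl.py w5; python3 plan.py go 0.527 0.160 0.14 121
```

```text
time: 6.6
position: [0.5028, -0.0662, 0.078]
ee_rot: [1.276, 2.857, -0.002]
contact_force: [-0.0, 1.2, 0.8]
width: 0.0319
now 6.65 [ 0.502  -0.0669  0.0776] psi 132.0 F [-0.13 -0.38 -0.66] w 0.0319 j7 0.28
dx 15.10 dy 17.07 dz -6.37 ax 0.2 ay 0.6 az 11.0
```

View pics/w5.png

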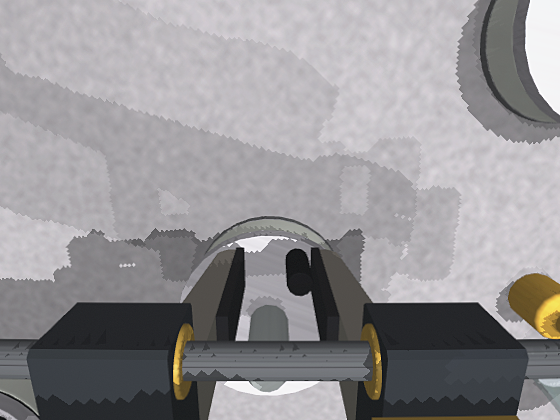

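Head C was also free (≤1.3 N), with its peg at (298,272) still beside the right pad. Next is head B.

```bash
python3 -m inch '[{"dx":0,"dy":0.5,"dz":-1,"ax":0,"ay":0,"az":5,"gripper":3.2},{"dx":0,"dy":0.5,"dz":-4,"ax":0,"ay":0,"az":5,"gripper":3.2},{"dx":0.5,"dy":0.8,"dz":-6.4,"ax":0,"ay":0,"az":8,"gripper":3.2},{"dx":15.1,"dy":17.1,"dz":-6.4,"ax":0,"ay":0.5,"az":11,"gripper":3.2},{"dx":15.1,"dy":17.1,"dz":-6.4,"ax":0,"ay":0.5,"az":11,"gripper":3.2},{"dx":15.1,"dy":17.1,"dz":-6.4,"ax":0,"ay":0.5,"az":11,"gripper":3.2},{"dx":15.1,"dy":17.1,"dz":-6.4,"ax":0,"ay":0.5,"az":11,"gripper":3.2},{"dx":15.1,"dy":17.1,"dz":-6.4,"ax":0,"ay":0.5,"az":11,"gripper":3.2},{"dx":15.1,"dy":17.1,"dz":-6.4,"ax":0,"ay":0.5,"az":11,"gripper":3.2},{"dx":15.1,"dy":17.1,"dz":-6.4,"ax":0,"ay":0.5,"az":11,"gripper":3.2}]';  python3 plan.py go 0.527 0.160 0.14 121
```

```text
time: 7.48
position: [0.5279, 0.165, 0.1427]
ee_rot: [1.536, 2.734, 0.01]
contact_force: [0.1, -0.8, -0.5]
width: 0.0321
now 7.48 [0.5279 0.165  0.1427] psi 121.3 F [ 0.09 -0.82 -0.45] w 0.0321 j7 -0.23
dx -0.38 dy -0.34 dz 0.27 ax 0.5 ay 0.1 az 0.3
```

```bash
python3 -m inch '[{"dx":-0.4,"dy":-0.3,"dz":0.3,"ax":0.5,"ay":0,"az":0.3,"gripper":3.2},{"dx":-0.4,"dy":-0.3,"dz":0.3,"ax":0.5,"ay":0,"az":0.3,"gripper":3.2}]'; python3 wl.py w6;  python3 plan.py go 0.527 0.16 0.075 121
python3 - <<'E'
import numpy as np
from h import *
c=dict(np.load("w.npz")); v=np.load("ws.npy"); s=dict(position=v[:3],ee_rot=v[3:])
print(proj(c,[[.527,.16,.074],[.527,.16,.044],[.547,.1262,.089]],s))
E
```

```text
time: 7.65
position: [0.5281, 0.1581, 0.1402]
ee_rot: [1.549, 2.73, -0.004]
contact_force: [-0.2, -0.2, 0.4]
width: 0.0317
now 7.7 [0.528  0.1577 0.1401] psi 120.8 F [-0.33 -0.78 -0.02] w 0.0318 j7 -0.23
dx 0.27 dy 0.04 dz 6.51 ax -0.1 ay 0.2 az -0.2
[[274.99319275 231.67636917]
 [275.22999658 217.72532703]
 [274.66977784 302.86891519]]
```

View pics/w6.png

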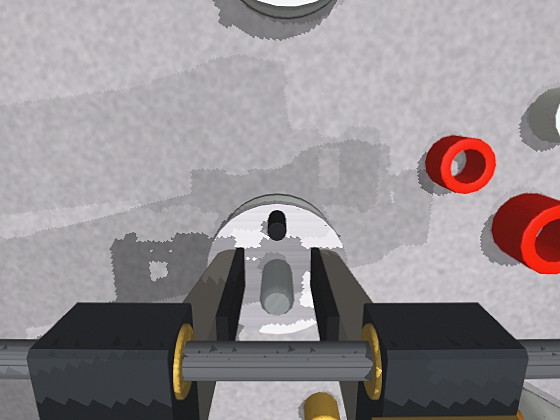

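The peg at (277,225) is on prediction, so I'll descend. The small red ring shows at (465,163).

```bash
python3 -m inch '[{"dx":0.2,"dy":0,"dz":3.2,"ax":0,"ay":0,"az":0,"gripper":3.2},{"dx":0.2,"dy":0,"dz":6.5,"ax":0,"ay":0,"az":0,"gripper":3.2},{"dx":0.2,"dy":0,"dz":6.5,"ax":0,"ay":0,"az":0,"gripper":3.2},{"dx":0.2,"dy":0,"dz":6.5,"ax":0,"ay":0,"az":0,"gripper":3.2}]'; python3 plan.py arc .547 .1262 -50 10 .075
```

```text
time: 8.03
position: [0.5263, 0.1574, 0.0743]
ee_rot: [1.554, 2.73, -0.008]
contact_force: [-0.9, 0.3, 0.9]
width: 0.0321
now 8.03 [0.5263 0.1574 0.0743] psi 120.7 F [-0.91  0.27  0.95] w 0.0321 j7 -0.30
dx 0.26 dy 0.34 dz -0.07 ax -0.2 ay 0.2 az 5.0
dx 0.23 dy 0.68 dz -0.08 ax -0.2 ay 0.2 az 10.0
dx 0.17 dy 1.03 dz -0.08 ax -0.2 ay 0.2 az 15.0
dx 0.08 dy 1.37 dz -0.08 ax -0.2 ay 0.2 az 20.0
dx -0.03 dy 1.69 dz -0.08 ax -0.2 ay 0.2 az 25.0
dx -0.18 dy 2.01 dz -0.08 ax -0.2 ay 0.2 az 30.0
dx -0.35 dy 2.31 dz -0.08 ax -0.2 ay 0.2 az 35.0
dx -0.55 dy 2.60 dz -0.08 ax -0.2 ay 0.2 az 40.0
dx -0.77 dy 2.87 dz -0.08 ax -0.2 ay 0.3 az 45.0
dx -1.01 dy 3.12 dz -0.08 ax -0.2 ay 0.3 az 50.0
```

```bash
python3 -m inch '[{"dx":0.26,"dy":0.34,"dz":0,"ax":0,"ay":0,"az":5,"gripper":3.2},{"dx":0.23,"dy":0.68,"dz":0,"ax":0,"ay":0,"az":10,"gripper":3.2},{"dx":0.17,"dy":1.03,"dz":0,"ax":0,"ay":0,"az":15,"gripper":3.2},{"dx":0.08,"dy":1.37,"dz":0,"ax":0,"ay":0,"az":20,"gripper":3.2},{"dx":-0.03,"dy":1.69,"dz":0,"ax":0,"ay":0,"az":25,"gripper":3.2},{"dx":-0.18,"dy":2.01,"dz":0,"ax":0,"ay":0,"az":30,"gripper":3.2},{"dx":-0.35,"dy":2.31,"dz":0,"ax":0,"ay":0,"az":35,"gripper":3.2},{"dx":-0.55,"dy":2.6,"dz":0,"ax":0,"ay":0,"az":40,"gripper":3.2},{"dx":-0.77,"dy":2.87,"dz":0,"ax":0,"ay":0,"az":45,"gripper":3.2},{"dx":-1.01,"dy":3.12,"dz":0,"ax":0,"ay":0,"az":50,"gripper":3.2}]'; python3 plan.py arc .547 .1262 -52 10 .075
```

```text
time: 8.87
position: [0.5596, 0.1646, 0.0768]
ee_rot: [2.565, 1.809, -0.003]
contact_force: [-0.2, -1.0, -0.2]
width: 0.032
now 8.87 [0.5596 0.1646 0.0768] psi 70.4 F [-0.17 -1.03 -0.23] w 0.0320 j7 -1.01
dx -0.05 dy 0.36 dz 0.18 ax 0.1 ay 0.2 az 5.2
dx -0.09 dy 0.72 dz 0.18 ax 0.1 ay 0.2 az 10.4
dx -0.17 dy 1.08 dz 0.18 ax 0.1 ay 0.2 az 15.6
dx -0.27 dy 1.43 dz 0.18 ax 0.1 ay 0.2 az 20.8
dx -0.41 dy 1.76 dz 0.18 ax 0.1 ay 0.2 az 26.0
dx -0.57 dy 2.09 dz 0.18 ax 0.1 ay 0.1 az 31.2
dx -0.77 dy 2.39 dz 0.18 ax 0.1 ay 0.1 az 36.4
dx -0.99 dy 2.68 dz 0.19 ax 0.1 ay 0.1 az 41.6
dx -1.23 dy 2.95 dz 0.19 ax 0.1 ay 0.1 az 46.8
dx -1.50 dy 3.19 dz 0.19 ax 0.2 ay 0.1 az 52.0
```

```bash
python3 -m inch '[{"dx":-0.05,"dy":0.36,"dz":0.2,"ax":0,"ay":0,"az":5.2,"gripper":3.2},{"dx":-0.09,"dy":0.72,"dz":0.2,"ax":0,"ay":0,"az":10.4,"gripper":3.2},{"dx":-0.17,"dy":1.08,"dz":0.2,"ax":0,"ay":0,"az":15.6,"gripper":3.2},{"dx":-0.27,"dy":1.43,"dz":0.2,"ax":0,"ay":0,"az":20.8,"gripper":3.2},{"dx":-0.41,"dy":1.76,"dz":0.2,"ax":0,"ay":0,"az":26,"gripper":3.2},{"dx":-0.57,"dy":2.09,"dz":0.2,"ax":0,"ay":0,"az":31.2,"gripper":3.2},{"dx":-0.77,"dy":2.39,"dz":0.2,"ax":0,"ay":0,"az":36.4,"gripper":3.2},{"dx":-0.99,"dy":2.68,"dz":0.2,"ax":0,"ay":0,"az":41.6,"gripper":3.2},{"dx":-1.23,"dy":2.95,"dz":0.2,"ax":0,"ay":0,"az":46.8,"gripper":3.2},{"dx":-1.5,"dy":3.19,"dz":0.2,"ax":0,"ay":0,"az":52,"gripper":3.2}]'; python3 wl.py w7; python3 plan.py go 0.4325 0.279 0.14 80
```

```text
time: 9.7
position: [0.5859, 0.14, 0.0775]
ee_rot: [3.101, 0.494, 0.004]
contact_force: [0.3, -0.0, 0.3]
width: 0.0321
now 9.75 [0.5863 0.1391 0.0775] psi 17.8 F [-0.04 -0.87  0.19] w 0.0319 j7 -1.72
dx -10.34 dy -18.01 dz -6.33 ax 0.2 ay -0.1 az -62.2
```

View pics/w7.png

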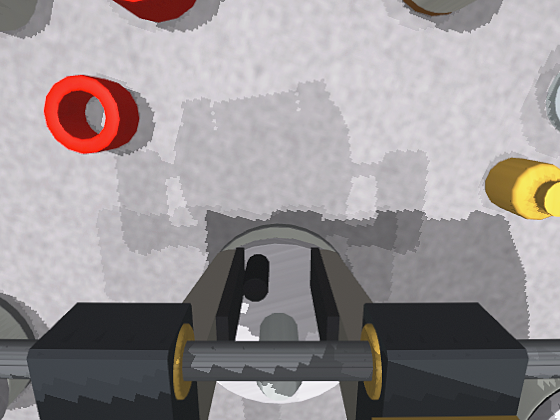

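Head B was free (≤1.1 N), its peg ending at (256,277) by the left pad. Last is head A.

```bash
python3 -m inch '[{"dx":0,"dy":-0.5,"dz":-1,"ax":0,"ay":0,"az":-5,"gripper":3.2},{"dx":0,"dy":-0.5,"dz":-4,"ax":0,"ay":0,"az":-5,"gripper":3.2},{"dx":0,"dy":-0.8,"dz":-6.4,"ax":0,"ay":0,"az":-10,"gripper":3.2},{"dx":-10.3,"dy":-18,"dz":-6.4,"ax":0,"ay":0,"az":-62,"gripper":3.2},{"dx":-10.3,"dy":-18,"dz":-6.4,"ax":0,"ay":0,"az":-62,"gripper":3.2},{"dx":-10.3,"dy":-18,"dz":-6.4,"ax":0,"ay":0,"az":-62,"gripper":3.2},{"dx":-10.3,"dy":-18,"dz":-6.4,"ax":0,"ay":0,"az":-62,"gripper":3.2},{"dx":-10.3,"dy":-18,"dz":-6.4,"ax":0,"ay":0,"az":-62,"gripper":3.2},{"dx":-10.3,"dy":-18,"dz":-6.4,"ax":0,"ay":0,"az":-62,"gripper":3.2},{"dx":-10.3,"dy":-18,"dz":-6.4,"ax":0,"ay":0,"az":-62,"gripper":3.2}]';  python3 -m inch '[{"dx":0,"dy":0,"dz":0,"ax":0,"ay":0,"az":-5,"gripper":3.2}]'; python3 plan.py go 0.4325 0.279 0.14 80
```

```text
time: 10.58
position: [0.4316, 0.2815, 0.1431]
ee_rot: [2.426, 1.99, 0.007]
contact_force: [0.4, 0.7, -0.6]
width: 0.032
time: 10.67
position: [0.4319, 0.282, 0.145]
ee_rot: [2.327, 2.103, 0.01]
contact_force: [0.1, -0.7, 0.3]
width: 0.0324
now 10.67 [0.4319 0.282  0.145 ] psi 84.2 F [ 0.15 -0.7   0.34] w 0.0324 j7 -1.05
dx -0.29 dy 0.09 dz 0.50 ax 0.5 ay -0.1 az 4.2
```

```bash
python3 -m inch '[{"dx":-0.3,"dy":0.1,"dz":0.5,"ax":0.5,"ay":0,"az":4.2,"gripper":3.2},{"dx":-0.3,"dy":0.1,"dz":0.5,"ax":0.5,"ay":0,"az":4.2,"gripper":3.2}]'; python3 wl.py w8;  python3 plan.py go 0.4325 0.279 0.075 80
python3 - <<'E'
import numpy as np
from h import *
c=dict(np.load("w.npz")); v=np.load("ws.npy"); s=dict(position=v[:3],ee_rot=v[3:])
print(proj(c,[[.4325,.279,.074],[.4325,.279,.044],[.4397,.3182,.089]],s))
E
```

```text
time: 10.83
position: [0.4335, 0.2787, 0.1415]
ee_rot: [-2.406, -2.017, -0.005]
contact_force: [0.6, -0.7, 0.1]
width: 0.0319
now 10.88 [0.4334 0.2787 0.1414] psi 80.1 F [-0.2  -0.44  0.37] w 0.0322 j7 -1.10
dx -0.01 dy -0.10 dz 6.64 ax 0.1 ay -0.2 az 0.1
[[272.35009747 236.8664359 ]
 [272.79618341 222.76574737]
 [272.28551372 175.72031853]]
```

View pics/w8.png

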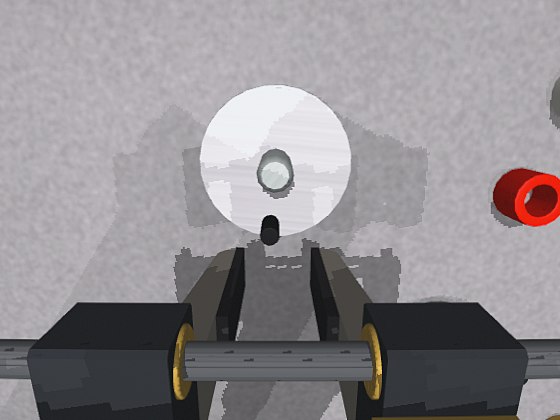

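The peg at (270,232) and the post at (275,175) are as predicted. I'll descend and push.

```bash
python3 -m inch '[{"dx":0,"dy":-0.1,"dz":3.2,"ax":0,"ay":0,"az":0,"gripper":3.2},{"dx":0,"dy":-0.1,"dz":6.6,"ax":0,"ay":0,"az":0,"gripper":3.2},{"dx":0,"dy":-0.1,"dz":6.6,"ax":0,"ay":0,"az":0,"gripper":3.2},{"dx":0,"dy":-0.1,"dz":6.6,"ax":0,"ay":0,"az":0,"gripper":3.2}]'; python3 plan.py arc .440 .318 35 10 .075
```

```text
time: 11.22
position: [0.4318, 0.2788, 0.0752]
ee_rot: [-2.403, -2.021, -0.0]
contact_force: [-0.6, 0.8, 0.3]
width: 0.0323
now 11.22 [0.4318 0.2788 0.0752] psi 80.1 F [-0.63  0.77  0.32] w 0.0323 j7 -1.17
dx 0.00 dy 0.24 dz 0.02 ax -0.1 ay -0.1 az -3.5
dx 0.02 dy 0.49 dz 0.02 ax -0.1 ay -0.1 az -7.0
dx 0.05 dy 0.73 dz 0.02 ax -0.1 ay -0.1 az -10.5
dx 0.09 dy 0.97 dz 0.02 ax -0.1 ay -0.1 az -14.0
dx 0.15 dy 1.21 dz 0.02 ax -0.1 ay -0.1 az -17.5
dx 0.22 dy 1.44 dz 0.02 ax -0.1 ay -0.1 az -21.0
dx 0.31 dy 1.67 dz 0.02 ax -0.0 ay -0.1 az -24.5
dx 0.41 dy 1.89 dz 0.02 ax -0.0 ay -0.1 az -28.0
dx 0.52 dy 2.11 dz 0.02 ax -0.0 ay -0.1 az -31.5
dx 0.65 dy 2.32 dz 0.02 ax -0.0 ay -0.1 az -35.0
```

```bash
python3 -m inch '[{"dx":0,"dy":0.24,"dz":0,"ax":0,"ay":0,"az":-3.5,"gripper":3.2},{"dx":0.02,"dy":0.49,"dz":0,"ax":0,"ay":0,"az":-7,"gripper":3.2},{"dx":0.05,"dy":0.73,"dz":0,"ax":0,"ay":0,"az":-10.5,"gripper":3.2},{"dx":0.09,"dy":0.97,"dz":0,"ax":0,"ay":0,"az":-14,"gripper":3.2},{"dx":0.15,"dy":1.21,"dz":0,"ax":0,"ay":0,"az":-17.5,"gripper":3.2},{"dx":0.22,"dy":1.44,"dz":0,"ax":0,"ay":0,"az":-21,"gripper":3.2},{"dx":0.31,"dy":1.67,"dz":0,"ax":0,"ay":0,"az":-24.5,"gripper":3.2},{"dx":0.41,"dy":1.89,"dz":0,"ax":0,"ay":0,"az":-28,"gripper":3.2},{"dx":0.52,"dy":2.11,"dz":0,"ax":0,"ay":0,"az":-31.5,"gripper":3.2},{"dx":0.65,"dy":2.32,"dz":0,"ax":0,"ay":0,"az":-35,"gripper":3.2}]'; python3 plan.py arc .440 .318 35 10 .075
```

```text
time: 12.05
position: [0.4544, 0.2829, 0.0776]
ee_rot: [-1.677, -2.653, -0.003]
contact_force: [-6.7, 1.8, 1.0]
width: 0.0323
now 12.05 [0.4544 0.2829 0.0776] psi 115.4 F [-6.72  1.8   1.01] w 0.0323 j7 -0.63
dx -0.21 dy 0.23 dz 0.26 ax -0.0 ay -0.2 az -3.5
dx -0.20 dy 0.48 dz 0.26 ax 0.0 ay -0.2 az -7.0
dx -0.18 dy 0.72 dz 0.26 ax 0.0 ay -0.2 az -10.5
dx -0.14 dy 0.96 dz 0.26 ax 0.0 ay -0.2 az -14.0
dx -0.09 dy 1.20 dz 0.26 ax 0.0 ay -0.2 az -17.5
dx -0.02 dy 1.43 dz 0.26 ax 0.0 ay -0.2 az -21.0
dx 0.06 dy 1.66 dz 0.26 ax 0.0 ay -0.2 az -24.5
dx 0.16 dy 1.89 dz 0.26 ax 0.0 ay -0.2 az -28.0
dx 0.27 dy 2.11 dz 0.26 ax 0.0 ay -0.2 az -31.5
dx 0.39 dy 2.32 dz 0.26 ax 0.1 ay -0.2 az -35.0
```

Force is about 7 N, so head A drags. I'll continue its quarter turn.

```bash
python3 -m inch '[{"dx":-0.1,"dy":0.23,"dz":0.1,"ax":0,"ay":0,"az":-3.5,"gripper":3.2},{"dx":-0.2,"dy":0.48,"dz":0.2,"ax":0,"ay":0,"az":-7,"gripper":3.2},{"dx":-0.18,"dy":0.72,"dz":0.2,"ax":0,"ay":0,"az":-10.5,"gripper":3.2},{"dx":-0.14,"dy":0.96,"dz":0.2,"ax":0,"ay":0,"az":-14,"gripper":3.2},{"dx":-0.09,"dy":1.2,"dz":0.2,"ax":0,"ay":0,"az":-17.5,"gripper":3.2},{"dx":-0.02,"dy":1.43,"dz":0.2,"ax":0,"ay":0,"az":-21,"gripper":3.2},{"dx":0.06,"dy":1.66,"dz":0.2,"ax":0,"ay":0,"az":-24.5,"gripper":3.2},{"dx":0.16,"dy":1.89,"dz":0.2,"ax":0,"ay":0,"az":-28,"gripper":3.2},{"dx":0.27,"dy":2.11,"dz":0.2,"ax":0,"ay":0,"az":-31.5,"gripper":3.2},{"dx":0.39,"dy":2.32,"dz":0.2,"ax":0,"ay":0,"az":-35,"gripper":3.2}]'; python3 plan.py arc .440 .318 35 10 .075
```

```text
time: 12.88
position: [0.4724, 0.2959, 0.0777]
ee_rot: [-0.795, -3.036, 0.0]
contact_force: [-5.7, -1.7, 0.2]
width: 0.032
now 12.88 [0.4724 0.2959 0.0777] psi 150.6 F [-5.71 -1.72  0.23] w 0.0320 j7 -0.11
dx -0.09 dy 0.24 dz 0.27 ax -0.1 ay -0.2 az -3.5
dx -0.08 dy 0.48 dz 0.27 ax -0.0 ay -0.2 az -7.0
dx -0.07 dy 0.73 dz 0.26 ax -0.0 ay -0.2 az -10.5
dx -0.04 dy 0.97 dz 0.26 ax -0.0 ay -0.2 az -14.0
dx 0.01 dy 1.21 dz 0.26 ax -0.0 ay -0.2 az -17.5
dx 0.07 dy 1.45 dz 0.26 ax -0.0 ay -0.2 az -21.0
dx 0.14 dy 1.68 dz 0.26 ax -0.0 ay -0.2 az -24.5
dx 0.23 dy 1.91 dz 0.26 ax -0.0 ay -0.2 az -28.0
dx 0.33 dy 2.13 dz 0.26 ax -0.0 ay -0.2 az -31.5
dx 0.45 dy 2.34 dz 0.26 ax -0.0 ay -0.2 az -35.0
```

```bash
python3 plan.py arc .440 .318 42 10 .075
```

```text
now 12.88 [0.4724 0.2959 0.0777] psi 150.6 F [-5.71 -1.72  0.23] w 0.0320 j7 -0.11
dx -0.09 dy 0.29 dz 0.27 ax -0.0 ay -0.2 az -4.2
dx -0.08 dy 0.58 dz 0.27 ax -0.0 ay -0.2 az -8.4
dx -0.05 dy 0.87 dz 0.26 ax -0.0 ay -0.2 az -12.6
dx -0.00 dy 1.16 dz 0.26 ax -0.0 ay -0.2 az -16.8
dx 0.07 dy 1.45 dz 0.26 ax -0.0 ay -0.2 az -21.0
dx 0.16 dy 1.72 dz 0.26 ax -0.0 ay -0.2 az -25.2
dx 0.27 dy 1.99 dz 0.26 ax -0.0 ay -0.2 az -29.4
dx 0.40 dy 2.26 dz 0.26 ax -0.0 ay -0.2 az -33.6
dx 0.55 dy 2.51 dz 0.27 ax 0.0 ay -0.2 az -37.8
dx 0.72 dy 2.75 dz 0.27 ax 0.0 ay -0.2 az -42.0
```

```bash
python3 -m inch '[{"dx":-0.09,"dy":0.29,"dz":0.2,"ax":0,"ay":0,"az":-4.2,"gripper":3.2},{"dx":-0.08,"dy":0.58,"dz":0.2,"ax":0,"ay":0,"az":-8.4,"gripper":3.2},{"dx":-0.05,"dy":0.87,"dz":0.2,"ax":0,"ay":0,"az":-12.6,"gripper":3.2},{"dx":0,"dy":1.16,"dz":0.2,"ax":0,"ay":0,"az":-16.8,"gripper":3.2},{"dx":0.07,"dy":1.45,"dz":0.2,"ax":0,"ay":0,"az":-21,"gripper":3.2},{"dx":0.16,"dy":1.72,"dz":0.2,"ax":0,"ay":0,"az":-25.2,"gripper":3.2},{"dx":0.27,"dy":1.99,"dz":0.2,"ax":0,"ay":0,"az":-29.4,"gripper":3.2},{"dx":0.4,"dy":2.26,"dz":0.2,"ax":0,"ay":0,"az":-33.6,"gripper":3.2},{"dx":0.55,"dy":2.51,"dz":0.2,"ax":0,"ay":0,"az":-37.8,"gripper":3.2},{"dx":0.72,"dy":2.75,"dz":0.2,"ax":0,"ay":0,"az":-42,"gripper":3.2}]'; python3 wl.py w9; python3 plan.py
python3 - <<'E'
import numpy as np
from h import *
c=dict(np.load("w.npz")); v=np.load("ws.npy"); s=dict(position=v[:3],ee_rot=v[3:])
for a in (-30,-20,-10,0): 
  t=np.radians(a); print(a,proj(c,[[.44+.04*np.cos(t),.318+.04*np.sin(t),.074]],s))
E
```

```text
time: 13.72
position: [0.4798, 0.3209, 0.0774]
ee_rot: [0.35, -3.119, 0.007]
contact_force: [-3.2, -6.2, -0.6]
width: 0.0322
now 13.77 [0.4801 0.3219 0.0775] psi -167.0 F [ 0.65 -2.28 -0.83] w 0.0320 j7 0.51
-30 [[229.74085068 258.56896294]]
-20 [[242.67448136 267.73365351]]
-10 [[256.90435014 274.63356453]]
0 [[272.05270805 279.12793763]]
```

View pics/w9.png

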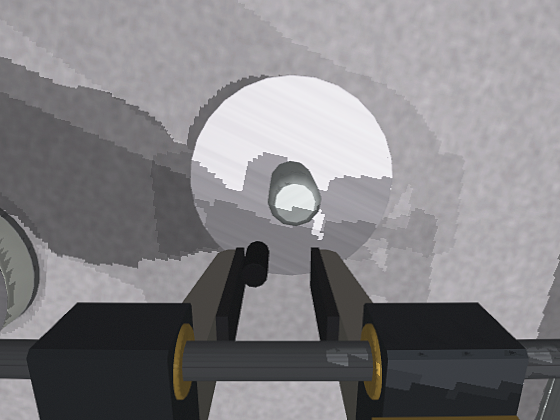

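The peg top at (256,274) corresponds to −10°, so head A has turned about 90° at 6–8 N and is the dragging head. I'll back off, lift and go above the small red ring.

```bash
python3 plan.py go .63 .2552 .16 170
```

```text
now 13.77 [0.4801 0.3219 0.0775] psi -167.0 F [ 0.65 -2.28 -0.83] w 0.0320 j7 0.51
dx -13.08 dy -9.90 dz -8.26 ax -0.2 ay -0.1 az 23.0
```

```bash
python3 -m inch '[{"dx":0,"dy":-0.5,"dz":-0.5,"ax":0,"ay":0,"az":3,"gripper":3.2},{"dx":0,"dy":-0.6,"dz":-4.5,"ax":0,"ay":0,"az":3,"gripper":3.2},{"dx":0,"dy":-0.8,"dz":-8.2,"ax":0,"ay":0,"az":6,"gripper":3.2},{"dx":-13.1,"dy":-9.9,"dz":-8.2,"ax":0,"ay":0,"az":23,"gripper":6.6},{"dx":-13.1,"dy":-9.9,"dz":-8.2,"ax":0,"ay":0,"az":23,"gripper":6.6},{"dx":-13.1,"dy":-9.9,"dz":-8.2,"ax":0,"ay":0,"az":23,"gripper":6.6},{"dx":-13.1,"dy":-9.9,"dz":-8.2,"ax":0,"ay":0,"az":23,"gripper":6.6},{"dx":-13.1,"dy":-9.9,"dz":-8.2,"ax":0,"ay":0,"az":23,"gripper":6.6},{"dx":-13.1,"dy":-9.9,"dz":-8.2,"ax":0,"ay":0,"az":23,"gripper":6.6},{"dx":-13.1,"dy":-9.9,"dz":-8.2,"ax":0,"ay":0,"az":23,"gripper":6.6}]'; python3 wl.py w10; python3 plan.py go .622 .2552 .16 170
python3 - <<'E'
from workcell import eyes
import cv2,numpy as np
c=eyes.read_camera("top"); np.savez("top1.npz",**c); cv2.imwrite("pics/top1.png",c["frame"])
E
```

```text
time: 14.6
position: [0.6299, 0.2561, 0.1614]
ee_rot: [-0.272, -3.129, 0.003]
contact_force: [0.2, 0.5, -0.6]
width: 0.0662
now 14.65 [0.6293 0.2566 0.1612] psi 170.1 F [ 0.68  0.64 -0.48] w 0.0659 j7 0.49
dx 0.69 dy -0.26 dz 0.12 ax -0.1 ay -0.0 az 0.1
```

View pics/w10.png

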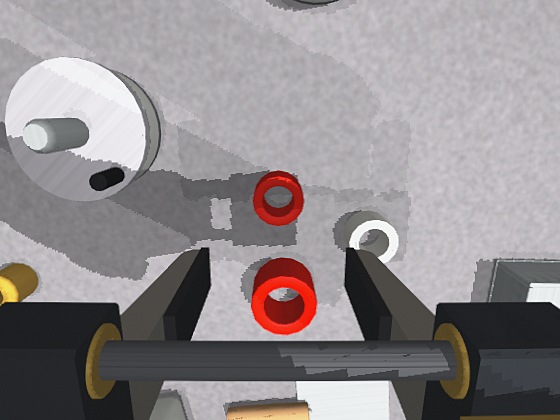

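View pics/top1.png

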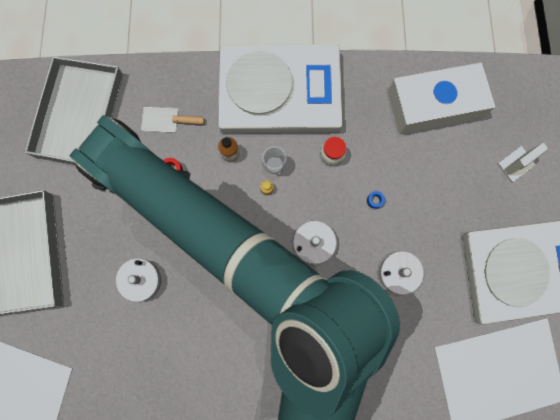

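Wrist view: small red (279,197), big red (284,300), white (373,238). The two red rings differ clearly in size, as expected. The top view shows heads A, C and D turned. Now I'll measure the small red ring.

```bash
cat > ring.py <<'E'
import numpy as np,sys
from h import *
c=dict(np.load("w.npz")); v=np.load("ws.npy"); s=dict(position=v[:3],ee_rot=v[3:])
H,S,V=cv2.split(cv2.cvtColor(c["frame"],cv2.COLOR_BGR2HSV))
d=c["depth"]
for i,st,ce,l in blobs(((H<8)|(H>172))&(S>130)&(V>60),150):
    # world points from depth
    ys,xs=np.nonzero(l); n=cv2.undistortPoints(np.c_[xs,ys].astype(float).reshape(-1,1,2),K(c),np.array([float(c["k1"]),0,0,0]))[:,0]
    o,R=extr(c,s); P=o+(np.c_[n,np.ones(len(n))]*d[l][:,None])@R.T
    zt=np.percentile(P[:,2],95); top=P[P[:,2]>zt-.006]
    cc,r=cv2.minEnclosingCircle(top[:,:2].astype(np.float32))
    print(st,ce.round(1),"ztop %.4f"%zt,"centre",np.round(cc,4),"r %.4f"%r)
E
python3 ring.py
python3 - <<'E'
import numpy as np
from h import *
c=dict(np.load("w.npz")); v=np.load("ws.npy"); s=dict(position=v[:3],ee_rot=v[3:])
print(plane(c,[(279,199)],.030,s))
E
```

```text
[ 253  171   51   55 1721] [277.8 198.6] ztop 0.0309 centre [0.6015 0.2603] r 0.0433
[ 251  258   66   77 3745] [283.4 296.6] ztop 0.0413 centre [0.6467 0.2569] r 0.0885
[[0.62355476 0.25848646 0.03      ]]
```

```bash
cat > ring.py <<'E'
import numpy as np,sys
from h import *
from scipy.optimize import least_squares
def run(c,s,lo=150):
    H,S,V=cv2.split(cv2.cvtColor(c["frame"],cv2.COLOR_BGR2HSV)); d=c["depth"]
    for i,st,ce,l in blobs(((H<8)|(H>172))&(S>130)&(V>60),lo):
        ys,xs=np.nonzero(l); n=cv2.undistortPoints(np.c_[xs,ys].astype(float).reshape(-1,1,2),K(c),np.array([float(c["k1"]),0,0,0]))[:,0]
        o,R=extr(c,s); P=o+(np.c_[n,np.ones(len(n))]*d[l][:,None])@R.T
        zt=np.median(P[P[:,2]>np.percentile(P[:,2],60)][:,2]); top=P[abs(P[:,2]-zt)<.003][:,:2]
        m=np.median(top,0); top=top[np.hypot(*(top-m).T)<.035]
        # rim ring: mean radius fit
        f=least_squares(lambda q:np.hypot(*(top-q[:2]).T)-q[2],[*m,.016],loss="soft_l1",f_scale=.003).x
        r=np.hypot(*(top-f[:2]).T)
        print(st,"ztop %.4f"%zt,"centre",f[:2].round(4),"r mean %.4f"%f[2],"in/out",np.percentile(r,[3,97]).round(4),len(top))
if __name__=="__main__":
    c=dict(np.load("w.npz")); v=np.load("ws.npy"); run(c,dict(position=v[:3],ee_rot=v[3:]))
    c=dict(np.load("top0.npz")); run(c,None,100)
E
python3 ring.py
```

```text
[ 253  171   51   55 1721] ztop 0.0302 centre [0.6247 0.2576] r mean 0.0160 in/out [0.0122 0.0193] 1260
[ 251  258   66   77 3745] ztop 0.0406 centre [0.7072 0.2478] r mean 0.0216 in/out [0.0164 0.0261] 1979
[324 137  22  22 390] ztop 0.0703 centre [ 0.7446 -0.1479] r mean 0.0185 in/out [0.0048 0.026 ] 251
[159 158  24  23 347] ztop 0.0398 centre [0.7059 0.2472] r mean 0.0219 in/out [0.0167 0.0261] 156
[158 195  17  17 180] ztop 0.0296 centre [0.6238 0.2569] r mean 0.0159 in/out [0.0125 0.0191] 93
```

Both cameras agree: small red ring at (0.6245, 0.2573), top at 30 mm, rim radii 12.2–19.3 mm. That matches the tag to be used.

```bash
python3 plan.py go .6245 .2573 .027 170
```

```text
now 14.7 [0.6291 0.2567 0.1609] psi 170.2 F [-1.17  1.09 -0.03] w 0.0660 j7 0.49
dx 0.45 dy 0.01 dz 13.39 ax -0.1 ay -0.1 az 0.2
```

```bash
python3 -m inch '[{"dx":0.45,"dy":0,"dz":4,"ax":0,"ay":0,"az":0,"gripper":6.6},{"dx":0.45,"dy":0,"dz":8,"ax":0,"ay":0,"az":0,"gripper":6.6},{"dx":0.45,"dy":0,"dz":11,"ax":0,"ay":0,"az":0,"gripper":6.6},{"dx":0.45,"dy":0,"dz":13,"ax":0,"ay":0,"az":0,"gripper":6.6},{"dx":0.45,"dy":0,"dz":13.3,"ax":0,"ay":0,"az":0,"gripper":6.6},{"dx":0.45,"dy":0,"dz":13.3,"ax":0,"ay":0,"az":0,"gripper":6.6}]'; python3 wl.py w11; python3 plan.py go .6245 .2573 .027 170
```

```text
time: 15.2
position: [0.623, 0.2579, 0.0274]
ee_rot: [-0.266, -3.127, 0.004]
contact_force: [-0.6, 0.3, 0.7]
width: 0.0664
now 15.25 [0.6241 0.2584 0.029 ] psi 170.3 F [0.49 0.22 0.07] w 0.0660 j7 0.40
dx -0.06 dy -0.10 dz 0.20 ax -0.1 ay -0.0 az 0.3
```

View pics/w11.png

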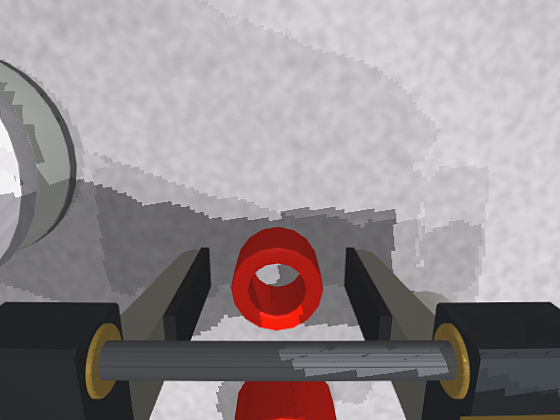

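The small red ring at (277,278) is centred between the pads. I'll close at 12 N.

```bash
python3 -m inch '[{"dx":0,"dy":0,"dz":0.1,"ax":0,"ay":0,"az":0,"gripper":4.6},{"dx":0,"dy":0,"dz":0.1,"ax":0,"ay":0,"az":0,"gripper":3.4},{"dx":0,"dy":0,"dz":0.1,"ax":0,"ay":0,"az":0,"gripper":3.4},{"dx":0,"dy":0,"dz":0.1,"ax":0,"ay":0,"az":0,"gripper":3.4},{"dx":0,"dy":0,"dz":0.1,"ax":0,"ay":0,"az":0,"gripper":3.4},{"dx":0,"dy":0,"dz":0.1,"ax":0,"ay":0,"az":0,"gripper":3.4}]' 12; python3 plan.py go .4402 .318 .15 170
```

```text
time: 15.75
position: [0.6246, 0.2585, 0.0291]
ee_rot: [0.267, 3.13, -0.002]
contact_force: [-0.3, -0.1, 4.5]
width: 0.039
now 15.75 [0.6246 0.2585 0.0291] psi 170.2 F [-0.29 -0.11  4.47] w 0.0390 j7 0.40
dx 19.18 dy 2.73 dz -12.10 ax -0.1 ay 0.0 az 0.2
```

```bash
python3 -m inch '[{"dx":0,"dy":0,"dz":-3,"ax":0,"ay":0,"az":0,"gripper":3.4},{"dx":0,"dy":0,"dz":-7,"ax":0,"ay":0,"az":0,"gripper":3.4},{"dx":0,"dy":0,"dz":-11,"ax":0,"ay":0,"az":0,"gripper":3.4},{"dx":4,"dy":0.5,"dz":-12,"ax":0,"ay":0,"az":0,"gripper":3.4},{"dx":8,"dy":1,"dz":-12,"ax":0,"ay":0,"az":0,"gripper":3.4},{"dx":12,"dy":1.5,"dz":-12,"ax":0,"ay":0,"az":0,"gripper":3.4},{"dx":15,"dy":2,"dz":-12,"ax":0,"ay":0,"az":0,"gripper":3.4},{"dx":17,"dy":2.4,"dz":-12,"ax":0,"ay":0,"az":0,"gripper":3.4},{"dx":18,"dy":2.6,"dz":-12,"ax":0,"ay":0,"az":0,"gripper":3.4},{"dx":18,"dy":2.6,"dz":-12,"ax":0,"ay":0,"az":0,"gripper":3.4}]' 12; python3 wl.py w12; python3 plan.py go .4402 .318 .15 170
```

```text
time: 16.58
position: [0.4498, 0.3157, 0.1493]
ee_rot: [0.261, 3.13, -0.002]
contact_force: [0.6, 0.7, -0.2]
width: 0.0388
now 16.63 [0.4518 0.3149 0.1491] psi 170.3 F [ 0.72  0.42 -1.9 ] w 0.0388 j7 0.21
dx 1.19 dy 0.11 dz -0.09 ax -0.1 ay 0.1 az 0.3
```

View pics/w12.png

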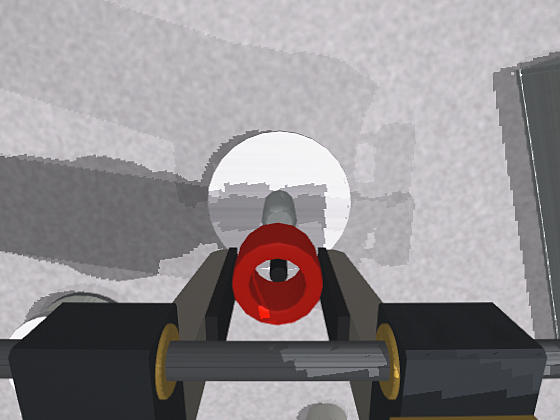

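The ring is held, centred at (278,275), with the post at (278,205) ahead of it. I'll refine the axis and the ring centre in this same view.

```bash
python3 - <<'E'
from heads import *
from h import *
import ring
c=dict(np.load("w.npz")); v=np.load("ws.npy"); s=dict(position=v[:3],ee_rot=v[3:])
print([np.round(x,4) if x is not None else x for x in heads(c,[(.440,.318)],s)[0]])
# disc via depth: points at z~.044
H,W=c["depth"].shape; u,vv=np.meshgrid(np.arange(W),np.arange(H))
n=cv2.undistortPoints(np.c_[u.ravel(),vv.ravel()].astype(float).reshape(-1,1,2),K(c),np.array([float(c["k1"]),0,0,0]))[:,0]
o,R=extr(c,s); P=o+(np.c_[n,np.ones(len(n))]*c["depth"].ravel()[:,None])@R.T
near=np.hypot(P[:,0]-.44,P[:,1]-.318)<.07
m=(near&(abs(P[:,2]-.044)<.004)).reshape(H,W).astype(np.uint8)
print("disc pts",m.sum(),"z med",np.median(P[m.ravel()>0,2]))
k=max(cv2.findContours(m,cv2.RETR_EXTERNAL,cv2.CHAIN_APPROX_NONE)[0],key=cv2.contourArea)[:,0]
X=plane(c,k,.044,s)[:,:2]
from scipy.optimize import least_squares
f=least_squares(lambda q:np.hypot(*(X-q[:2]).T)-.0495,[.44,.318],loss="cauchy",f_scale=.0007)
e=np.hypot(*(X-f.x).T)-.0495
print("disc centre",f.x.round(4),"inliers",(abs(e)<.0015).mean())
ring.run(c,s)
E
python3 - <<'E'
import sys; sys.path.insert(0,".")
import os; os.chdir(".")
from heads import *
c=dict(np.load("top1.npz")); 
print([np.round(x,4) if x is not None else x for x in heads(c,[(.440,.318)])[0]])
E
```

```text
[array([0.428 , 0.3258]), np.float64(0.0499), np.float64(0.2299), array([0.4828, 0.3107]), array([  0.0569, -15.3774]), array([278.0305, 269.9086])]
disc pts 11760 z med 0.0438950989957779
disc centre [0.4409 0.3185] inliers 0.6310272536687631
[ 232  223   91  102 6490] ztop 0.1502 centre [0.4493 0.3159] r mean 0.0160 in/out [0.0121 0.0194] 3909
[array([0.4398, 0.3188]), np.float64(0.0496), np.float64(1.0), array([0.4788, 0.3097]), array([  0.0401, -13.1754]), array([138.2857, 262.3333])]
```

```bash
python3 plan.py go .4408 .3186 .128 170
```

```text
now 16.63 [0.4518 0.3149 0.1491] psi 170.3 F [ 0.72  0.42 -1.9 ] w 0.0388 j7 0.21
dx 1.15 dy 0.18 dz 2.11 ax -0.1 ay 0.1 az 0.3
```

```bash
python3 -m inch '[{"dx":1.15,"dy":0.18,"dz":1,"ax":0,"ay":0,"az":0,"gripper":3.4},{"dx":1.15,"dy":0.18,"dz":2,"ax":0,"ay":0,"az":0,"gripper":3.4},{"dx":1.15,"dy":0.18,"dz":2,"ax":0,"ay":0,"az":0,"gripper":3.4},{"dx":1.15,"dy":0.18,"dz":2,"ax":0,"ay":0,"az":0,"gripper":3.4},{"dx":1.15,"dy":0.18,"dz":2,"ax":0,"ay":0,"az":0,"gripper":3.4},{"dx":1.15,"dy":0.18,"dz":2,"ax":0,"ay":0,"az":0,"gripper":3.4}]' 12; python3 wl.py w13; python3 plan.py go .4408 .3186 .118 170;python3 - <<'E'
from heads import *
from h import *
import ring
from scipy.optimize import least_squares
c=dict(np.load("w.npz")); v=np.load("ws.npy"); s=dict(position=v[:3],ee_rot=v[3:])
H,W=c["depth"].shape; u,vv=np.meshgrid(np.arange(W),np.arange(H))
n=cv2.undistortPoints(np.c_[u.ravel(),vv.ravel()].astype(float).reshape(-1,1,2),K(c),np.array([float(c["k1"]),0,0,0]))[:,0]
o,R=extr(c,s); P=o+(np.c_[n,np.ones(len(n))]*c["depth"].ravel()[:,None])@R.T
near=np.hypot(P[:,0]-.44,P[:,1]-.318)<.07
m=(near&(abs(P[:,2]-.044)<.004)).reshape(H,W).astype(np.uint8)
k=max(cv2.findContours(m,cv2.RETR_EXTERNAL,cv2.CHAIN_APPROX_NONE)[0],key=cv2.contourArea)[:,0]
X=plane(c,k,.044,s)[:,:2]
f=least_squares(lambda q:np.hypot(*(X-q[:2]).T)-.0498,[.44,.318],loss="cauchy",f_scale=.0007)
e=np.hypot(*(X-f.x).T)-.0498
print("disc centre",f.x.round(4),"inliers",(abs(e)<.0015).mean(),len(X))
ring.run(c,s)
E
```

```text
time: 17.13
position: [0.4417, 0.3185, 0.1293]
ee_rot: [0.267, 3.129, -0.001]
contact_force: [0.6, -1.2, -0.9]
width: 0.039
now 17.18 [0.4415 0.3185 0.1294] psi 170.3 F [ 0.16  0.56 -0.95] w 0.0389 j7 0.17
dx 0.07 dy -0.01 dz 1.14 ax -0.0 ay 0.1 az 0.3
disc centre [0.4411 0.3184] inliers 0.6170678336980306 457
[ 232  223   91  102 6488] ztop 0.1303 centre [0.4412 0.3186] r mean 0.0160 in/out [0.0121 0.0194] 3897
```

View pics/w13.png

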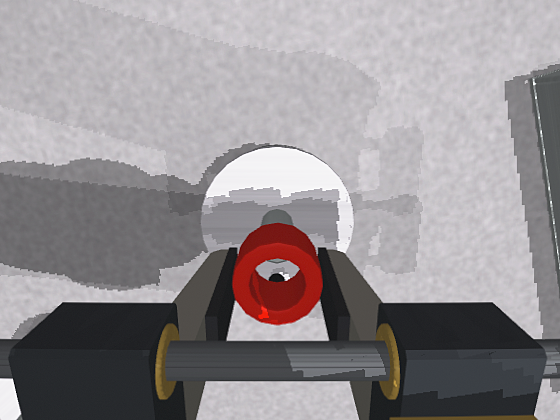

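In one view the ring (0.4412, 0.3186) and the disc (0.4411, 0.3184) are coaxial. I'll lower gently onto the taper.

```bash
python3 -m inch '[{"dx":0,"dy":0,"dz":0.5,"ax":0,"ay":0,"az":0,"gripper":3.4},{"dx":0,"dy":0,"dz":1,"ax":0,"ay":0,"az":0,"gripper":3.4},{"dx":0,"dy":0,"dz":1.3,"ax":0,"ay":0,"az":0,"gripper":3.4},{"dx":0,"dy":0,"dz":1.6,"ax":0,"ay":0,"az":0,"gripper":3.4},{"dx":0,"dy":0,"dz":1.9,"ax":0,"ay":0,"az":0,"gripper":3.4},{"dx":0,"dy":0,"dz":2.1,"ax":0,"ay":0,"az":0,"gripper":3.4},{"dx":0,"dy":0,"dz":2.1,"ax":0,"ay":0,"az":0,"gripper":3.4}]' 12; python3 plan.py go .4412 .3184 .074 170; python3 wl.py w14
```

```text
time: 17.77
position: [0.4413, 0.3184, 0.1078]
ee_rot: [0.267, 3.129, -0.002]
contact_force: [-0.1, -0.8, -0.9]
width: 0.0389
now 17.77 [0.4413 0.3184 0.1078] psi 170.3 F [-0.15 -0.76 -0.93] w 0.0389 j7 0.14
dx 0.01 dy 0.01 dz 3.38 ax -0.1 ay 0.1 az 0.3
```

View pics/w14.png

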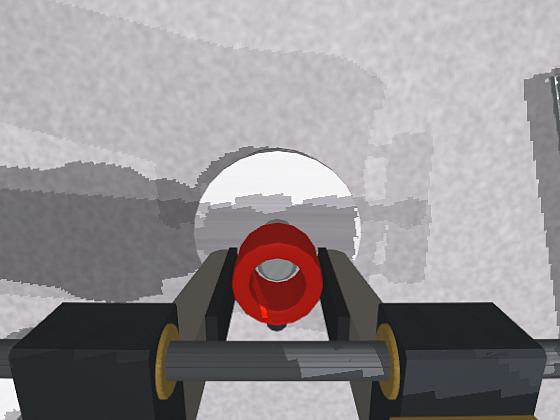

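The post top is visible inside the bore at (277,270) with no contact force. I'll go on down.

```bash
python3 -m inch '[{"dx":0,"dy":0,"dz":0.5,"ax":0,"ay":0,"az":0,"gripper":3.4},{"dx":0,"dy":0,"dz":1,"ax":0,"ay":0,"az":0,"gripper":3.4},{"dx":0,"dy":0,"dz":1.5,"ax":0,"ay":0,"az":0,"gripper":3.4},{"dx":0,"dy":0,"dz":2,"ax":0,"ay":0,"az":0,"gripper":3.4},{"dx":0,"dy":0,"dz":2.5,"ax":0,"ay":0,"az":0,"gripper":3.4},{"dx":0,"dy":0,"dz":2.9,"ax":0,"ay":0,"az":0,"gripper":3.4},{"dx":0,"dy":0,"dz":3.2,"ax":0,"ay":0,"az":0,"gripper":3.4},{"dx":0,"dy":0,"dz":3.3,"ax":0,"ay":0,"az":0,"gripper":3.4},{"dx":0,"dy":0,"dz":3.3,"ax":0,"ay":0,"az":0,"gripper":3.4}]' 12; python3 plan.py go .4412 .3184 .073 170
```

```text
time: 18.57
position: [0.4413, 0.3185, 0.0748]
ee_rot: [0.266, 3.13, -0.002]
contact_force: [0.3, -0.4, -0.9]
width: 0.039
now 18.57 [0.4413 0.3185 0.0748] psi 170.3 F [ 0.27 -0.37 -0.95] w 0.0390 j7 0.10
dx 0.01 dy -0.01 dz 0.18 ax -0.1 ay 0.0 az 0.3
```

```bash
python3 -m inch '[{"dx":0,"dy":0,"dz":0.1,"ax":0,"ay":0,"az":0,"gripper":3.4},{"dx":0,"dy":0,"dz":0.17,"ax":0,"ay":0,"az":0,"gripper":3.4},{"dx":0,"dy":0,"dz":0.17,"ax":0,"ay":0,"az":0,"gripper":3.4}]' 12;  python3 -m inch '[{"dx":0,"dy":0,"dz":0,"ax":0,"ay":0,"az":0,"gripper":4.2},{"dx":0,"dy":0,"dz":0,"ax":0,"ay":0,"az":0,"gripper":4.8},{"dx":0,"dy":0,"dz":0,"ax":0,"ay":0,"az":0,"gripper":6},{"dx":0,"dy":0,"dz":0,"ax":0,"ay":0,"az":0,"gripper":6},{"dx":0,"dy":0,"dz":0,"ax":0,"ay":0,"az":0,"gripper":6}]'; python3 wl.py w15; python3 plan.py; python3 ring.py
```

```text
time: 18.82
position: [0.4413, 0.3184, 0.0732]
ee_rot: [0.266, 3.129, -0.002]
contact_force: [0.3, 0.0, -0.7]
width: 0.0384
time: 19.23
position: [0.4414, 0.3185, 0.0732]
ee_rot: [0.266, 3.129, -0.002]
contact_force: [-0.4, -0.3, -0.5]
width: 0.0599
now 19.28 [0.4414 0.3185 0.0732] psi 170.3 F [0.97 0.13 0.19] w 0.0601 j7 0.10
[ 232  223   91  103 4695] ztop 0.0742 centre [0.4417 0.3183] r mean 0.0165 in/out [0.0124 0.0195] 3366
[324 137  22  22 390] ztop 0.0703 centre [ 0.7446 -0.1479] r mean 0.0185 in/out [0.0048 0.026 ] 251
[159 158  24  23 347] ztop 0.0398 centre [0.7059 0.2472] r mean 0.0219 in/out [0.0167 0.0261] 156
[158 195  17  17 180] ztop 0.0296 centre [0.6238 0.2569] r mean 0.0159 in/out [0.0125 0.0191] 93
```

View pics/w15.png

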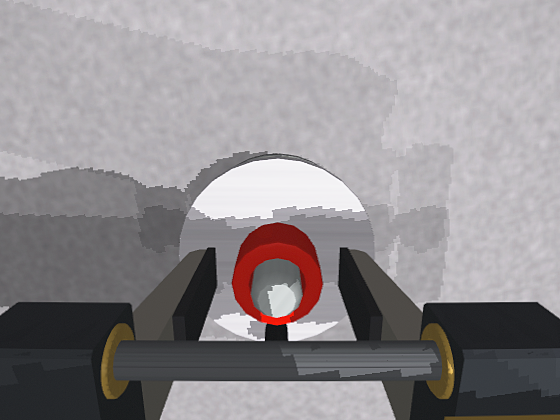

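The ring top reads 74.2 mm against 74 mm expected, so it is seated, and the fingers are clear. I'll rise, retreat and take a final look.

```bash
python3 -m inch '[{"dx":0,"dy":0,"dz":-3,"ax":0,"ay":0,"az":0,"gripper":6},{"dx":0,"dy":0,"dz":-7,"ax":0,"ay":0,"az":0,"gripper":6},{"dx":0,"dy":0,"dz":-11,"ax":0,"ay":0,"az":0,"gripper":6},{"dx":0,"dy":0,"dz":-15,"ax":0,"ay":0,"az":0,"gripper":6},{"dx":0,"dy":4,"dz":-18,"ax":0,"ay":0,"az":0,"gripper":6},{"dx":0,"dy":8,"dz":-18,"ax":0,"ay":0,"az":0,"gripper":6},{"dx":0,"dy":12,"dz":-18,"ax":0,"ay":0,"az":0,"gripper":6},{"dx":0,"dy":14,"dz":-18,"ax":0,"ay":0,"az":0,"gripper":6},{"dx":0,"dy":14,"dz":-18,"ax":0,"ay":0,"az":0,"gripper":6},{"dx":0,"dy":14,"dz":-18,"ax":0,"ay":0,"az":0,"gripper":6}]'
python3 - <<'E'
from workcell import eyes
from heads import *
import ring
for n in ["top","scene"]:
    c=eyes.read_camera(n); cv2.imwrite(f"pics/{n}2.png",c["frame"])
    print(n)
    for o in heads(c,[(.4403,.3185),(.547,.1262),(.5255,-.0973),(.4516,-.3011)]): print([np.round(x,3) if x is not None else None for x in (o[0],o[4])])
    ring.run(c,None,60)
E
```

```text
time: 20.12
position: [0.4638, 0.4578, 0.2525]
ee_rot: [-0.263, -3.13, 0.002]
contact_force: [-0.8, -0.2, 0.1]
width: 0.0599
top
[array([0.39 , 0.344]), array([ 0.024, 10.402])]
[array([0.547, 0.127]), array([ 0.039, 30.724])]
[array([ 0.526, -0.097]), array([4.00000e-02, 1.14753e+02])]
[array([ 0.451, -0.301]), array([4.0000e-02, 9.1971e+01])]
[324 137  22  22 387] ztop 0.0704 centre [ 0.7447 -0.1474] r mean 0.0184 in/out [0.0056 0.0259] 252
[159 158  24  23 344] ztop 0.0398 centre [0.706  0.2468] r mean 0.0217 in/out [0.0169 0.0262] 150
[125 271  19  17 170] ztop 0.0734 centre [0.4406 0.318 ] r mean 0.0160 in/out [0.0121 0.0191] 104
scene
[array([0.415, 0.353]), array([  0.079, -33.008])]
[array([0.548, 0.125]), array([ 0.042, 30.56 ])]
[array([ 0.531, -0.1  ]), array([4.3000e-02, 1.1661e+02])]
[array([ 0.454, -0.3  ]), array([3.9000e-02, 9.2421e+01])]
[525  22  16  15 165] ztop 0.1386 centre [-0.3975  0.6334] r mean 0.0207 in/out [0.0063 0.0319] 65
[412 184  16  16 140] ztop 0.0716 centre [0.4449 0.317 ] r mean 0.0153 in/out [0.0114 0.0197] 58
[184 235  24  21 396] ztop 0.0697 centre [ 0.7484 -0.1483] r mean 0.0185 in/out [0.0051 0.0262] 335
[364 267  25  29 564] ztop 0.0384 centre [0.7094 0.2467] r mean 0.0218 in/out [0.0161 0.0266] 256
```

View pics/top2.png

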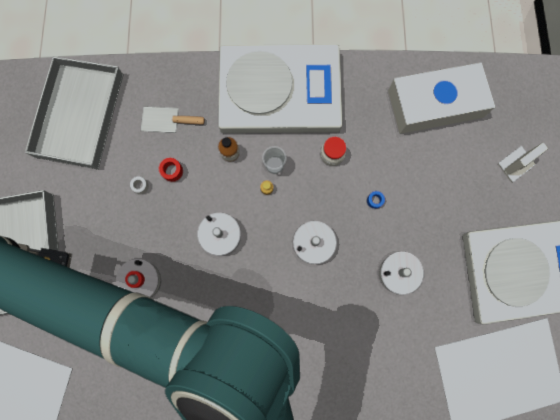

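View pics/scene2.png

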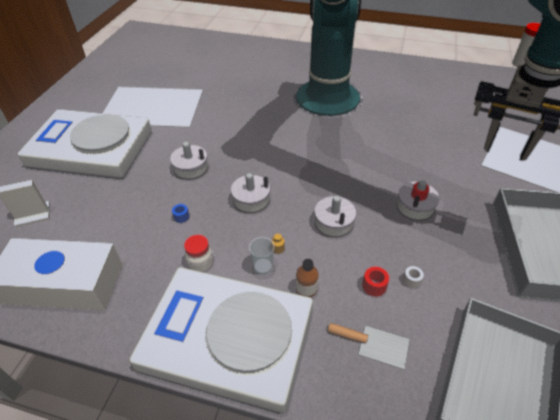

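Top view: the red ring sits on head A's post at (134,280), and the other objects are where they were. Peg turns are A ≈88°, B ≈90°, C ≈86° and D ≈85°. I'll hand in.

```bash
python3 -c "
from workcell import bot
print(bot.finish_job())"
```

```text
the job is handed in; nothing more can be done
None
```

I turned all four heads by their pegs and put the small red tag ring fully home on the one that drags. That is the leftmost head, at about (0.441, 0.318). The job was handed in at about 20 s of the 72 s allowed.

- **Drag:** the dragging head read about 6–7 N at the end of each push. The other three read 1.4 N or less at every reading. Force was only read at the end of each push, so peaks in between were not seen.
- **Turns left:** about 85°, 86°, 90° and 88°. The first three were measured from the top and scene cameras at the end. The dragging head's 88° comes from a top view taken after its push, because the shadow of the parked arm spoiled its last automatic fit.
- **Ring:** its top measured 74.2 mm (wrist camera) and 73.4 mm (top camera), against 74 mm when home. It is centred on the post within about 1 mm. The scene camera gave a rougher 71.6 mm.
- **Everything else:** the blue ring, the other rings and the loose objects looked unmoved in the last pictures. The gripper was well clear of everything when I handed in.

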